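# Tidy the drone repair bench: hook, headphones, blades and jar

### The job

Tidy up the repair bench: fold the hook on the side panel right out and hang the headphones on it by the head band. Slide every pry blade that lies on the mat tip first into a slot of its own in the blade dock, fully home until the handle meets the dock, and stand the paste jar in the spill tray midway between the two bottles and in line with them. Leave the bottles and the drone body where they are.

Things in the scene. Friction and masses are not known exactly. Their poses are not given: they have to be found in the camera images.
- panel: grey perforated steel side panel standing on the bench, 240 wide, 12 thick, 290 high (mm), fixed. Origin on the bench under the middle of the panel's front face; its x points into the panel (the face with the hook looks to -x), y runs along the panel, z up
- hook (a joint): folding hook on the front face of the panel: 0 = folded up flat against the panel (arm upright), 1.50 rad = folded out and down to its stop, the arm then pointing away from the panel and rising 4 degrees to its tip. Starts at 0 to 0.2. Stiff by friction (about 0.15 N m, 1.5 N at the knob): it stays where it is left
- hook_hinge (a point): hinge axis of the folding hook, 22 mm in front of the panel's face, 175 above the bench; the axis is horizontal, along the panel's y. Axes as the panel's
- hook_knob (a point): centre of the black ball knob (20 mm diameter) on the end of the hook's arm, 105 mm from the hinge. The arm is a flat steel bar 8 thick, 14 wide along the panel, widened to a saddle 30 wide between 18 and 80 from the hinge; folded up, the arm stands straight above the hinge, 22 mm off the face
- headphones_band (a point): over-ear headphones standing upright on the two ear cups: this is the centre of the padded top of the head band (pad 32 wide along x, 64 long along y, 16 thick), 152 mm above the underside of the cups, the pad's underside 144 above it. 178 mm wide ear to ear along y, cups 70 deep along x and 86 high, 160 high over all, 0.26 kg; z is up
- dock: low wooden blade dock, 100 deep (x) x 250 wide (y) x 28.5 high (mm), clear cover, fixed; origin at the centre of its underside, front face with the four slot mouths at x = -50, looking to -x; z up
- slot0 (a point): centre of the mouth of the slot at the -y end of the dock's front face; the slots are 60 mm apart in a row along the dock's y. Each slot is level, 28 wide x 7 high (mm), 88 deep, open above for the first 12, its centre 20 above the bench, running in along the dock's +x; a blade goes in tip first until the front of its handle meets the dock's face (handle centre then 45 in front of the face)
- slot1 (a point): mouth of the next slot, as slot0
- slot2 (a point): mouth of the third slot, as slot0
- slot3 (a point): mouth of the slot at the +y end, as slot0
- tray: shallow steel spill tray, 90 (x) x 290 (y) x 14 high (mm), 3 thick, fixed; origin at the centre of its underside. The two bottles stand in it on its long centre line, 95 to either side of its centre, the gap between them is the jar's place
- bottle_tall: white plastic bottle, 52 diameter, 135 high (mm), standing in the tray; origin at the centre of its underside
- bottle_short: amber glass bottle with black cap, 52 diameter, 105 high (mm), standing in the tray; origin at the centre of its underside
- jar_center (a point): round white paste jar with a screw lid, 62 diameter, 62 high (mm), closed, 0.16 kg, standing on the bench; centre, 31 above its underside
- drone: stripped grey drone body, 150 x 62 x 40 (mm) with its two arms folded alongside (98 wide over them), lying on the bench; origin at the centre of its underside
- blade0_handle (a point): pry blade 0 (the blades are identical; 2 to 4 are there): the centre of its handle. Black plastic handle 90 long x 24 wide x 14 high (mm) with a flat steel blade 70 long x 22 wide x 3 thick running on from its front end along the handle's own +x, at mid-height of the handle. Lies flat on the bench, so the handle's centre is 7 above it. z is up. 90 g, balanced about 25 in front of this point
- blade0_tip (a point): middle of the tip edge of pry blade 0, 115 mm in front of the handle's centre along +x
- blade1_handle (a point): pry blade 1 (the blades are identical; 2 to 4 are there): the centre of its handle. Black plastic handle 90 long x 24 wide x 14 high (mm) with a flat steel blade 70 long x 22 wide x 3 thick running on from its front end along the handle's own +x, at mid-height of the handle. Lies flat on the bench, so the handle's centre is 7 above it. z is up. 90 g, balanced about 25 in front of this point
- blade1_tip (a point): middle of the tip edge of pry blade 1, 115 mm in front of the handle's centre along +x
- blade2_handle (a point): pry blade 2 (the blades are identical; 2 to 4 are there): the centre of its handle. Black plastic handle 90 long x 24 wide x 14 high (mm) with a flat steel blade 70 long x 22 wide x 3 thick running on from its front end along the handle's own +x, at mid-height of the handle. Lies flat on the bench, so the handle's centre is 7 above it. z is up. 90 g, balanced about 25 in front of this point
- blade2_tip (a point): middle of the tip edge of pry blade 2, 115 mm in front of the handle's centre along +x
- blade3_handle (a point): pry blade 3 (the blades are identical; 2 to 4 are there): the centre of its handle. Black plastic handle 90 long x 24 wide x 14 high (mm) with a flat steel blade 70 long x 22 wide x 3 thick running on from its front end along the handle's own +x, at mid-height of the handle. Lies flat on the bench, so the handle's centre is 7 above it. z is up. 90 g, balanced about 25 in front of this point
- blade3_tip (a point): middle of the tip edge of pry blade 3, 115 mm in front of the handle's centre along +x
Mind the look-alikes: they are no part of the job. What is shaped like the part that bears blade2_handle but purple or turquoise is not meant.

How it is judged:
By the outcome, as a careful person would: the job done as asked, in the order asked, and still so for the second after the job is handed in, with the robot touching nothing.
Of blade0, blade1, blade2, blade3 only 2 to 4 are there at a start; the rules pass over those that are not, and their reading is None.
At some moment in a run one of jar may be knocked a few centimetres aside while the robot is not near it.
It also fails if it takes over 210 s, if anything falls off the work surface, if the arm or the gripper's body presses on something with over 40 N, if the wrist force passes 120 N, or if a joint passes its speed limit or range.

### The arm

A 6-joint arm with a two-finger parallel gripper is mounted at the origin on the work surface. World frame = base frame: x ahead of the robot, y to its left, z up, the work surface at z = 0. Lengths are in m, angles in rad, forces in N, time in s.
With the tool pointing down it reaches from about 0.325 to 0.9 m from the base axis. Payload 6.1 kg.
Tool frame: the origin (TCP) lies at the very end of the fingers, on their centre line; the grasp point (between the pads) lies 19 mm behind it (env.pinch_z is the distance from the TCP to the grasp point, in m); z points along the fingers, y is the line along which they close (so a half turn about z gives the same grasp; the last joint's range is limited). The gripper opens to 87 mm and grips with 3 to 60 N. Pads are 19 mm wide; open, the fingers measure 117 mm over their backs; the gripper's body (75 mm by 190 mm) begins 51 mm behind the grasp point.
Start: joints at [-1.438, 0.22, 1.526, -0, 1.395, -0.126], TCP at [0.16, -0.604, 0.223] pointing down, gripper open.
Joint ranges: [-2.98, 2.98], [-0.91, 2.08], [0.09, 2.57], [-1.24, 4.39], [0.2, 2.65], [-2.68, 2.68]. Speed limits (rad/s): [2.57, 2.57, 3.01, 3.14, 3.14, 3.14].

### API

Orientations are given as a unit quaternion [x, y, z, w].
In Python, from station import env, optics gives the robot as it stands.
- The arm moves only by the tool servo_tool, never from a script. Its argument "motion" is a list of rows, each an object with "offset": the shift along the world's x, y, z scaled (see below), a list of three; "yaw": the turn about the world's z scaled (see below); "grip": the opening, from -1 (shut) to 1 (fully open). In form: [{"offset": [tx, ty, tz], "yaw": yaw, "grip": grip}, ...]. A call has 1 to 5 rows; each row shifts and turns the commanded pose from where the row before left it; what a row does not reach is not made up. The controller multiplies each number of a shift by 30 mm and each number of a turn by 0.1 rad. A row lasts 1/10 s, in which the tool goes at most 50 mm and 8.59 degrees, less where a joint would pass 70% of its speed; a pose out of reach is approached as far as the arm can. A call with a number of a shift or a turn outside -1 to 1 is refused whole. A call with a gripper value outside its range is refused whole. The fingers move at their own pace and stop on an object; "newtons" is the grip in N (left out, the last holds). Time passes only in rows, so rows that do not move let the fingers close. It gives the time, the measured TCP pose, the force, the opening and the grip force at its end, in the units of the state.
- env.sense(): the state, without advancing time (a new reading comes with each control period).
- optics.read_camera(name): name is "scene" or "top" or "wrist"; returns a dict with "color" (400x640x3 uint8, blue, green, red), "mtx" (3x3 intrinsics, pixels), "world_to_cam" (4x4, takes a point from world to camera coordinates). Camera axes: x right, y down, z forward; pixel columns grow to the right and rows downward; lengths in m; the calibration is good to about 2 mm. The wrist camera is an equidistant fisheye: a pixel r from the principal point sees the ray r / f radians off the axis. A picture is of the moment at which its call begins. There is no depth.
- env.finish_job(): hands the job in; it is judged then, once.
The state is a dict: "time": time; "joints": joint angles; "joint_vel": joint speeds; "joint_efforts": joint torques, N m; "position": TCP position; "eef_rot": TCP orientation; "force": force on the tool from outside, world axes, zero at the start; "moment": the same for the moment, N m; "finger_gap": finger opening in m; "gripper_force": force on a finger pad.
Only numpy, scipy, OpenCV 4.12 (cv2) and the standard library are available. Lean on these libraries where they do the work, as an engineer would, in place of code of your own. Each camera call takes 0.05 s, during which the arm holds its last target. There are 200 camera calls.

## Working session

There is one attempt and no reset: what is moved stays moved. The work goes in short steps, Python scripts to look and compute and a tool call to move; the robot and the scene stay as the last step left them, time stands still between calls to the robot, and variables do not carry over. Pictures are saved under pics/ and viewed, at most 14 in all, crops included, and the job is handed in when it is done.

Besides the shell and the picture viewer there is one more tool, called after "Emit:" as a command line: name --argument value ..., lists and objects as JSON in quotes. servo_tool: Moves the arm, as the interface text tells. Its arguments: {"type":"object","properties":{"motion":{"type":"array","items":{"type":"object","properties":{"offset":{"type":"array","items":{"type":"number"}},"yaw":{"type":"number"},"grip":{"type":"number"}}}},"newtons":{"type":"number"}},"required":["motion"]}

```bash
mkdir -p pics; ls; python3 - <<'E'
from station import env, optics
import cv2
for n in ("scene","top"):
    d=optics.read_camera(n); cv2.imwrite(f"pics/{n}0.png",d["color"]); print(n,d["mtx"].tolist(),d["world_to_cam"].round(4).tolist())
s=env.sense();print(s)
E
```

```text
pics
scene [[439.48906897294967, 0.0, 307.9040098656443], [0.0, 439.48906897294967, 203.86907377121517], [0.0, 0.0, 1.0]] [[0.1625, 0.9867, 0.0071, -0.0895], [0.6388, -0.0997, -0.7629, -0.2116], [-0.752, 0.1285, -0.6465, 1.9748], [0.0, 0.0, 0.0, 1.0]]
top [[518.6769886808365, 0.0, 322.89734038070605], [0.0, 518.6769886808365, 200.75780214230753], [0.0, 0.0, 1.0]] [[-0.0303, -0.9995, -0.0121, 0.0254], [-0.9982, 0.0309, -0.0521, 0.549], [0.0524, 0.0105, -0.9986, 1.8745], [0.0, 0.0, 0.0, 1.0]]
{'time': 0.1, 'joints': array([-1.43806902e+00,  2.21175402e-01,  1.52746398e+00, -2.86699503e-05,
        1.39470235e+00, -1.26110562e-01]), 'joint_vel': array([-0.0001624 , -0.00079388, -0.00435974,  0.00071683, -0.00126317,
        0.00063696]), 'joint_efforts': array([ 1.06990956e-03, -4.95947742e+01, -3.88517690e+01,  7.00143934e-02,
        5.16297366e-02, -5.10982727e-05]), 'position': array([ 0.15988081, -0.60363846,  0.22154654]), 'eef_rot': array([ 9.91636347e-01,  1.29060412e-01, -1.70043025e-05, -8.74485453e-04]), 'force': array([ 0.29429856, -0.72354991, -0.2795434 ]), 'moment': array([-0.00722202, -0.00901335,  0.05141263]), 'gripper_force': 0.0, 'finger_gap': 0.08701266199453422}
```

View pics/scene0.png

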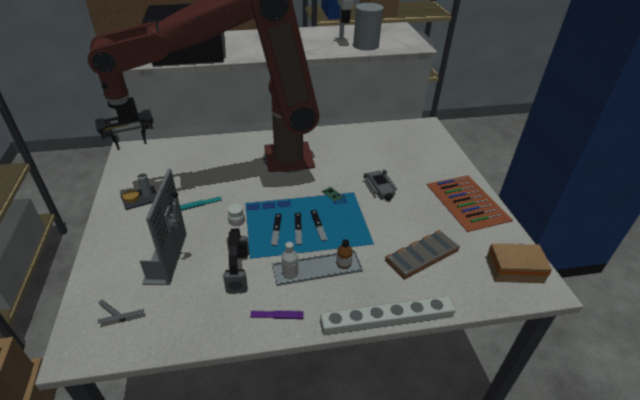

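View pics/top0.png

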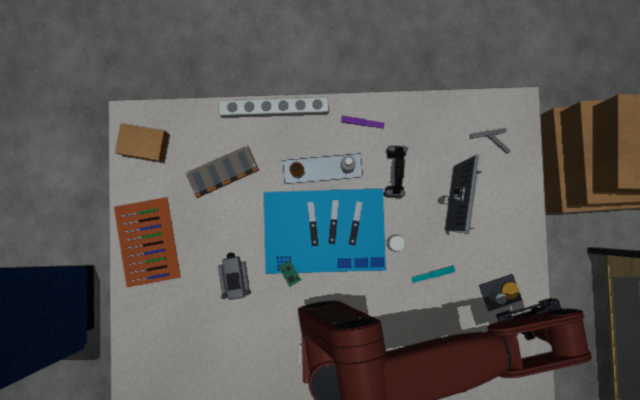

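The scene shows three black-handled blades on the blue mat: top pixels (314,225), (333,222) and (355,223). The dock is at (222,171), tray (322,168), headphones (396,171), jar (397,243), panel (462,195) and drone (233,277). The look-alikes are purple at (362,122) and turquoise at (433,273), both off the mat, so they're not meant. Next I'll confirm this with an enlarged crop.

```bash
python3 - <<'E'
import cv2,numpy as np
t=cv2.imread("pics/top0.png");s=cv2.imread("pics/scene0.png")
r=lambda a,w,h:cv2.resize(a,(w,h),interpolation=cv2.INTER_CUBIC)
A=r(t[135:255,375:495],400,400)[:, :]
B=r(t[140:260,180:300],400,400)
C=r(s[165:295,125:255],400,400)
top=np.hstack([r(A,400,300),r(C,400,300)])
D=r(t[190:280,260:380],400,300);B=r(t[140:230,180:300],400,300)
A=r(t[140:245,385:490],400,300)
cv2.imwrite("pics/c1.png",np.vstack([np.hstack([r(t[145:235,375:495],400,300),r(s[165:295-1,110:282],400,300)]),np.hstack([B,D])]))
E
```

```text
(no output)
```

View pics/c1.png

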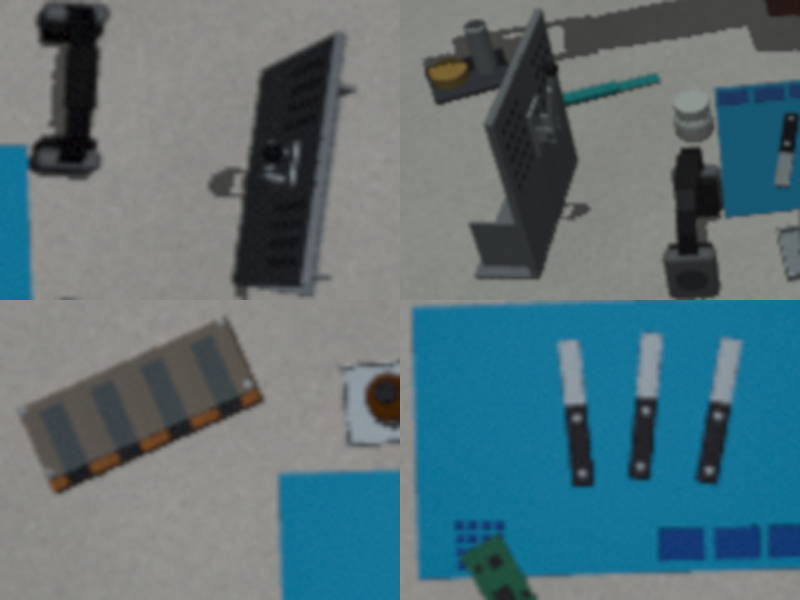

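```bash
cat > h.py <<'E'
import numpy as np,cv2
from station import env,optics
def ray(d,uv):
    K=d["mtx"];T=d["world_to_cam"];R=T[:3,:3]
    p=np.array([(uv[0]-K[0,2])/K[0,0],(uv[1]-K[1,2])/K[1,1],1.])
    if d.get("fish"):
        r=np.hypot(p[0],p[1]);s=np.sin(r)/max(r,1e-9);p=np.array([p[0]*s,p[1]*s,np.cos(r)])
    v=R.T@p;return -R.T@T[:3,3],v/np.linalg.norm(v)
def on(d,uv,z):
    c,v=ray(d,uv);return c+v*(z-c[2])/v[2]
def tri(*l):
    A=np.zeros((3,3));b=np.zeros(3)
    for d,uv in l:
        c,v=ray(d,uv);P=np.eye(3)-np.outer(v,v);A+=P;b+=P@c
    return np.linalg.solve(A,b)
def cam(n):
    d=optics.read_camera(n);d["fish"]=n=="wrist";return d
def proj(d,X):
    p=d["world_to_cam"][:3,:3]@X+d["world_to_cam"][:3,3];K=d["mtx"]
    q=p[:2]/p[2]
    if d.get("fish"):
        r=np.hypot(*p[:2]);q=p[:2]/r*np.arctan2(r,p[2])
    return K[0,0]*q[0]+K[0,2],K[1,1]*q[1]+K[1,2]
E
python3 - <<'E'
from h import *
np.set_printoptions(precision=4,suppress=True)
t=cam("top");s=cam("scene")
print("knob",tri((t,(457.5,190.6)),(s,(175.4,195.1))))
print("panel top edge",on(t,(475.5,156.4),.29),on(t,(465.9,232),.29),"foot",on(t,(454.5,166.6),0),on(t,(446,231.4),0))
for n,p in dict(fl=(196.5,197.6),fr=(258.6,170),bl=(186.6,174.5),br=(247.5,146)).items(): print("dock",n,on(t,p,.0285))
hsv=cv2.cvtColor(t["color"],cv2.COLOR_BGR2HSV)
roi=np.zeros((400,640),np.uint8)
def blobs(m,x0,y0,x1,y1,z,mn=30):
    k=np.zeros_like(m);k[y0:y1,x0:x1]=m[y0:y1,x0:x1]
    for c in cv2.findContours(k,cv2.RETR_EXTERNAL,cv2.CHAIN_APPROX_NONE)[0]:
        if cv2.contourArea(c)>mn:
            r=cv2.minAreaRect(c);P=np.array([on(t,q,z)[:2] for q in cv2.boxPoints(r)])
            print(np.round(r[0],1),on(t,r[0],z)[:2],"sides",np.linalg.norm(P[1]-P[0]),np.linalg.norm(P[2]-P[1]),"dirs",np.degrees(np.arctan2(*(P[1]-P[0])[::-1])))
v=hsv[...,2];sat=hsv[...,1]
print("handles");blobs(((v<80)).astype(np.uint8),295,195,372,255,.014)
print("steel");blobs(((sat<90)&(v>100)).astype(np.uint8),295,195,372,255,.009,15)
print("headphones");blobs((v<75).astype(np.uint8),380,140,412,202,.12)
print("tray");blobs(((sat<40)&(v>120)).astype(np.uint8),275,145,372,192,.014,200)
print("jar");b=v.copy();blobs(((v>185)).astype(np.uint8),385,230,412,256,.062)
print(v[240,390:410],v[220,400:410])
E
```

```text
knob [ 0.5545 -0.4122  0.2759]
panel top edge [ 0.6586 -0.4733  0.29  ] [ 0.4248 -0.4331  0.29  ] foot [ 0.6608 -0.478   0.    ] [ 0.4245 -0.4368  0.    ]
dock fl [0.5744 0.4663 0.0285]
dock fr [0.6678 0.2385 0.0285]
dock bl [0.6596 0.5009 0.0285]
dock br [0.7568 0.2768 0.0285]
handles
[313.5 233.5] [0.4316 0.0463] sides 0.022074007205612717 0.08548357925305594 dirs -86.03677103742191
[353.6 232.5] [ 0.4307 -0.0993] sides 0.08650497856635649 0.021017996419361598 dirs -11.908866605898343
[332.5 231.4] [ 0.4371 -0.0227] sides 0.08468072831110177 0.020727473861108327 dirs -6.9750515359484115
steel
[357.3 210.9] [ 0.509  -0.1157] sides 0.06854584229823338 0.021840479308164733 dirs -12.204083754320775
[311.  211.4] [0.5123 0.0531] sides 0.021788738087079148 0.06975393114638007 dirs -85.42173560190173
[334. 209.] [ 0.5184 -0.0309] sides 0.02190670374299598 0.06570319596170326 dirs -91.77129166216149
headphones
[395.  171.5] [ 0.637  -0.2436] sides 0.17836144379786584 0.06881783254693093 dirs -4.80084756001083
tray
[323.  167.5] [0.6712 0.0045] sides 0.35170733047044583 0.16506772068945302 dirs -91.84568815618907
jar
[139 168 170 171 171 171 170 171 170 170 169 168 168 164 147 138 142 142
 141 137] [146 141 141 141 142 141 140 140 139 141]
```

Panel: face yaw is -9.8° and its length measures 0.239 (expected 0.240). The knob is at about (0.554,-0.412,0.276), so the hook stands near 0.2 rad. The other sizes also match. I'm moving over the knob.

Emit:
servo_tool --motion '[{"offset": [0, 0, 1], "yaw": 0, "grip": 1}, {"offset": [0, 0, 1], "yaw": 0, "grip": 1}, {"offset": [0, 0, 1], "yaw": 0, "grip": 1}, {"offset": [0.5, 0.3, 1], "yaw": 0.5, "grip": 1}, {"offset": [0.9, 0.4, 0.5], "yaw": 0.9, "grip": 1}]'

```text
time: 0.7
position: [0.2011, -0.5842, 0.3608]
eef_rot: [0.98, 0.198, -0.0, 0.002]
force: [0.4, 0.2, -0.2]
finger_gap: 0.087
gripper_force: 0.0
```

Emit:
servo_tool --motion '[{"offset": [1, 0.5, 0], "yaw": 1, "grip": 1}, {"offset": [1, 0.5, 0], "yaw": 1, "grip": 1}, {"offset": [1, 0.5, 0], "yaw": 1, "grip": 1}, {"offset": [1, 0.5, 0], "yaw": 1, "grip": 1}, {"offset": [1, 0.5, 0], "yaw": 1, "grip": 1}]'

```text
time: 1.2
position: [0.353, -0.5074, 0.3573]
eef_rot: [0.9, 0.436, -0.0, -0.0]
force: [-0.2, -0.2, -0.1]
finger_gap: 0.087
gripper_force: 0.0
```

Emit:
servo_tool --motion '[{"offset": [1, 0.5, 0], "yaw": 1, "grip": 1}, {"offset": [1, 0.5, 0], "yaw": 1, "grip": 1}, {"offset": [1, 0.5, 0], "yaw": 1, "grip": 1}, {"offset": [1, 0.5, 0], "yaw": 1, "grip": 1}, {"offset": [0.5, 0.5, 0], "yaw": 1, "grip": 1}]'

```text
time: 1.7
position: [0.4889, -0.4319, 0.3568]
eef_rot: [0.763, 0.646, 0.0, -0.0]
force: [-1.2, -0.9, -0.3]
finger_gap: 0.0868
gripper_force: 0.0
```

```bash
cat >> h.py <<'E'
np.set_printoptions(precision=4,suppress=True)
def st():
    s=env.sense();from scipy.spatial.transform import Rotation as R
    M=R.from_quat(s["eef_rot"]).as_matrix()
    print("t",round(s["time"],2),"p",s["position"],"yaxis",np.degrees(np.arctan2(M[1,1],M[0,1])).round(2),"z",M[:,2].round(3),"F",s["force"].round(1),"gap",round(s["finger_gap"],4),"gf",round(s["gripper_force"],1));return s
E
python3 - <<'E'
from h import *
st()
w=cam("wrist");cv2.imwrite("pics/w1.png",w["color"]);print(w["mtx"][0],proj(w,np.array([.5545,-.4122,.276])))
E
```

```text
t 1.7 p [ 0.4889 -0.4319  0.3568] yaxis -9.53 z [-0.     0.001 -1.   ] F [-1.2 -0.9 -0.3] gap 0.0868 gf 0.0
[309.7069   0.     323.5574] (np.float64(400.6951863592565), np.float64(173.28924449881123))
```

View pics/w1.png

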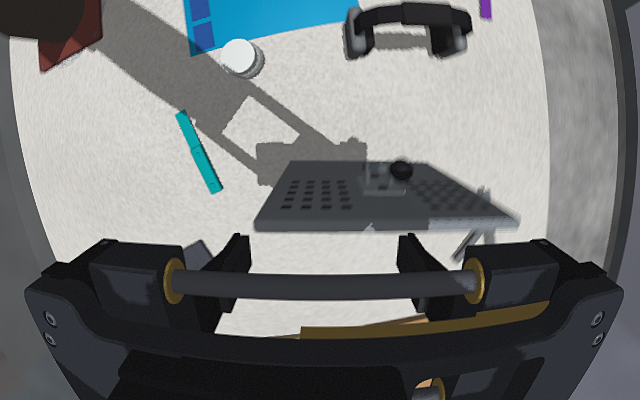

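Emit:
servo_tool --motion '[{"offset": [1, 0.3, 0], "yaw": 0, "grip": 1}, {"offset": [1, 0.36, 0], "yaw": 0, "grip": 1}, {"offset": [0.2, 0, -0.5], "yaw": 0, "grip": 1}, {"offset": [0, 0, -0.5], "yaw": 0, "grip": 0}, {"offset": [0, 0, -0.7], "yaw": 0, "grip": 0}]'

```text
time: 2.25
position: [0.552, -0.4139, 0.3052]
eef_rot: [0.765, 0.643, -0.0, -0.0]
force: [0.6, -0.4, 1.0]
finger_gap: 0.0781
gripper_force: 0.0
```

```bash
python3 - <<'E'
from h import *
st()
w=cam("wrist");t=cam("top");s=cam("scene")
g=[]
for d,z in((w,0),(t,0),(s,0)):
    u,v=proj(d,np.array([.5545,-.412,.276]));print(round(u),round(v))
    a=d["color"];u,v=int(min(max(u,50),590)),int(min(max(v,50),350));g.append(cv2.resize(a[v-50:v+50,u-50:u+50],(260,260),interpolation=2))
cv2.imwrite("pics/k1.png",np.hstack(g))
E
```

```text
t 2.25 p [ 0.552  -0.4139  0.3052] yaxis -9.89 z [-0.001 -0.    -1.   ] F [ 0.6 -0.4  1. ] gap 0.0781 gf 0.0
329 230
456 191
174 195
```

View pics/k1.png

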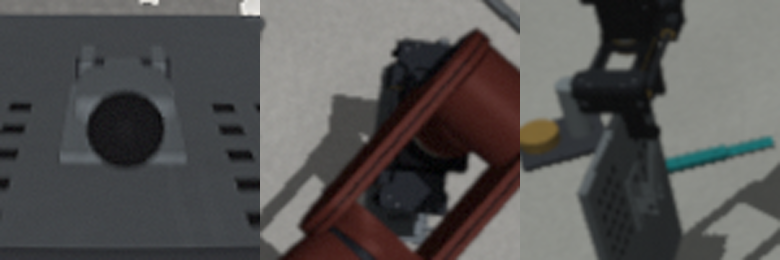

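The knob is at wrist pixel (327,229), within 2 px of the prediction. Descending and gripping.

Emit:
servo_tool --motion '[{"offset": [0.05, 0.05, -0.7], "yaw": 0, "grip": 0}, {"offset": [0, 0, -0.7], "yaw": 0, "grip": 0}, {"offset": [0, 0, 0], "yaw": 0, "grip": -1}, {"offset": [0, 0, 0], "yaw": 0, "grip": -1}, {"offset": [0, 0, 0], "yaw": 0, "grip": -1}]' --newtons 20

```text
time: 2.9
position: [0.5547, -0.4127, 0.2667]
eef_rot: [0.765, 0.644, 0.0, 0.001]
force: [0.1, 0.1, -0.4]
finger_gap: 0.0271
gripper_force: 0.0
```

Emit:
servo_tool --motion '[{"offset": [0, 0, 0], "yaw": 0, "grip": -1}, {"offset": [0, 0, 0], "yaw": 0, "grip": -1}]'

```text
time: 3.1
position: [0.5547, -0.4125, 0.2665]
eef_rot: [0.765, 0.644, -0.0, 0.001]
force: [-1.3, -0.1, 3.0]
finger_gap: 0.0186
gripper_force: 20.0
```

Emit:
servo_tool --motion '[{"offset": [0.05, 0.3, -0.08], "yaw": 0, "grip": -1}, {"offset": [0.05, 0.29, -0.11], "yaw": 0, "grip": -1}, {"offset": [0.05, 0.3, -0.15], "yaw": 0, "grip": -1}, {"offset": [0.05, 0.3, -0.18], "yaw": 0, "grip": -1}, {"offset": [0, 0, 0], "yaw": 0, "grip": -1}]'

```text
time: 3.6
position: [0.5616, -0.3743, 0.2508]
eef_rot: [0.765, 0.644, 0.001, 0.001]
force: [-0.3, 4.9, 6.9]
finger_gap: 0.0184
gripper_force: 20.0
```

Emit:
servo_tool --motion '[{"offset": [0.05, 0.27, -0.21], "yaw": 0, "grip": -1}, {"offset": [0.04, 0.26, -0.24], "yaw": 0, "grip": -1}, {"offset": [0.04, 0.23, -0.26], "yaw": 0, "grip": -1}, {"offset": [0.03, 0.2, -0.29], "yaw": 0, "grip": -1}, {"offset": [0, 0, 0], "yaw": 0, "grip": -1}]'

```text
time: 4.1
position: [0.5668, -0.3449, 0.2193]
eef_rot: [0.765, 0.644, 0.002, -0.0]
force: [3.2, 5.9, 2.2]
finger_gap: 0.0185
gripper_force: 20.0
```

Emit:
servo_tool --motion '[{"offset": [0.03, 0.17, -0.31], "yaw": 0, "grip": -1}, {"offset": [0.02, 0.14, -0.31], "yaw": 0, "grip": -1}, {"offset": [0.02, 0.1, -0.33], "yaw": 0, "grip": -1}, {"offset": [0.01, 0.08, -0.34], "yaw": 0, "grip": -1}, {"offset": [0, 0, 0], "yaw": 0, "grip": -1}]'

```text
time: 4.6
position: [0.5692, -0.3307, 0.1797]
eef_rot: [0.765, 0.644, 0.002, 0.0]
force: [4.3, 4.3, -0.2]
finger_gap: 0.0185
gripper_force: 20.0
```

Emit:
servo_tool --motion '[{"offset": [0.01, 0.04, -0.35], "yaw": 0, "grip": -1}, {"offset": [0, 0, 0], "yaw": 0, "grip": -1}, {"offset": [0, 0, -0.1], "yaw": 0, "grip": -1}, {"offset": [0, 0, 0], "yaw": 0, "grip": -1}]'

```text
time: 5.0
position: [0.5695, -0.3296, 0.167]
eef_rot: [0.765, 0.644, 0.002, 0.0]
force: [4.7, 4.5, -0.9]
finger_gap: 0.0181
gripper_force: 20.0
```

Emit:
servo_tool --motion '[{"offset": [0, 0, -0.15], "yaw": 0, "grip": -1}, {"offset": [0, 0, -0.15], "yaw": 0, "grip": -1}, {"offset": [0, 0, 0], "yaw": 0, "grip": -1}]'

```text
time: 5.3
position: [0.5698, -0.3308, 0.1627]
eef_rot: [0.765, 0.644, 0.001, 0.002]
force: [-3.7, 8.1, 17.1]
finger_gap: 0.0184
gripper_force: 20.1
```

```bash
python3 - <<'E'
from h import *
S=st()
w=cam("wrist");cv2.imwrite("pics/w2.png",w["color"])
P=S["position"]
print(proj(w,P+[0,0,.015]))
E
```

```text
t 5.3 p [ 0.5698 -0.3308  0.1627] yaxis -9.8 z [ 0.004 -0.001 -1.   ] F [-3.7  8.1 17.1] gap 0.0184 gf 20.1
(np.float64(326.57143566019107), np.float64(264.9158402494078))
```

View pics/w2.png

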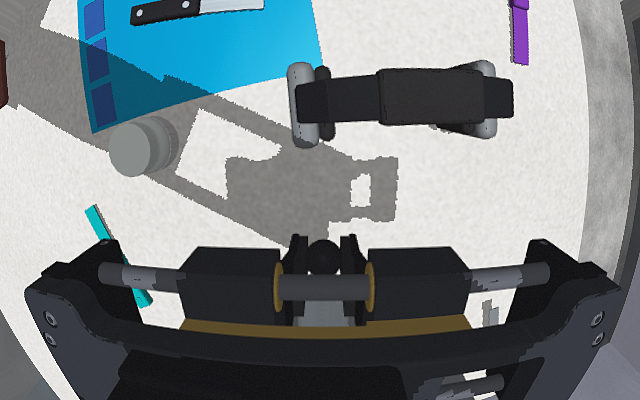

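```bash
python3 - <<'E'
from h import *
w=cam("wrist")
print("knob",on(w,(323,257),.182))
for p in ((382,71),(482,68),(487,122),(382,125),(433,97)): print(on(w,p,.160))
t=cam("top")
m=(cv2.cvtColor(w["color"],cv2.COLOR_BGR2HSV)[...,2]<45).astype(np.uint8)
E
```

```text
knob [ 0.5691 -0.3235  0.182 ]
[ 0.616  -0.2354  0.16  ]
[ 0.6759 -0.2381  0.16  ]
[ 0.6749 -0.2697  0.16  ]
[ 0.6114 -0.2642  0.16  ]
[ 0.6422 -0.2525  0.16  ]
```

Emit:
servo_tool --motion '[{"offset": [0, 0, 0.2], "yaw": 0, "grip": -0.3}, {"offset": [0, 0, 0], "yaw": 0, "grip": -0.1}, {"offset": [0, 0, 0], "yaw": 0, "grip": 0}, {"offset": [0, 0, 0.5], "yaw": 0, "grip": 0.2}, {"offset": [0, 0, 1], "yaw": 0, "grip": 1}]'

```text
time: 5.95
position: [0.5661, -0.3304, 0.2059]
eef_rot: [0.765, 0.644, -0.001, -0.003]
force: [0.3, 0.0, 0.2]
finger_gap: 0.0504
gripper_force: 0.0
```

Emit:
servo_tool --motion '[{"offset": [0, 0, 1], "yaw": 0, "grip": 1}, {"offset": [0, 0.5, 1], "yaw": 0, "grip": 1}, {"offset": [0.5, 0.5, 0.7], "yaw": 0, "grip": 1}, {"offset": [0.6, 0.5, 0], "yaw": 0, "grip": 1}, {"offset": [0.6, 0.5, 0], "yaw": 0, "grip": 1}]'

```text
time: 6.45
position: [0.6199, -0.2715, 0.2922]
eef_rot: [0.765, 0.643, 0.0, 0.001]
force: [0.9, 0.0, 0.2]
finger_gap: 0.085
gripper_force: 0.0
```

```bash
python3 - <<'E'
from h import *
S=st()
w=cam("wrist");cv2.imwrite("pics/w3.png",w["color"])
E
```

```text
t 6.45 p [ 0.6199 -0.2715  0.2922] yaxis -9.9 z [ 0.003 -0.002 -1.   ] F [0.9 0.  0.2] gap 0.085 gf 0.0
```

View pics/w3.png

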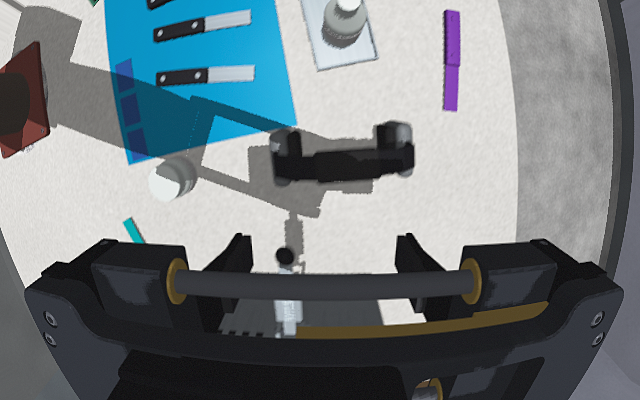

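Emit:
servo_tool --motion '[{"offset": [0.4, 0.3, 0], "yaw": -1, "grip": 1}, {"offset": [0.2, 0.2, 0], "yaw": -1, "grip": 1}, {"offset": [0, 0, 0], "yaw": -1, "grip": 1}, {"offset": [0, 0, 0], "yaw": -1, "grip": 1}, {"offset": [0, 0, 0], "yaw": -1, "grip": 1}]'

```text
time: 7.0
position: [0.6368, -0.2565, 0.29]
eef_rot: [0.902, 0.433, -0.0, -0.0]
force: [0.3, -0.2, -0.2]
finger_gap: 0.0872
gripper_force: 0.0
```

Emit:
servo_tool --motion '[{"offset": [0, 0, 0], "yaw": -1, "grip": 1}, {"offset": [0, 0, 0], "yaw": -1, "grip": 1}, {"offset": [0, 0, 0], "yaw": -1, "grip": 1}, {"offset": [0, 0, 0], "yaw": -1, "grip": 1}, {"offset": [0, 0, 0], "yaw": -1, "grip": 1}]'

```text
time: 7.5
position: [0.6367, -0.2567, 0.2901]
eef_rot: [0.981, 0.196, -0.0, -0.0]
force: [-0.3, 0.4, 0.4]
finger_gap: 0.0869
gripper_force: 0.0
```

Emit:
servo_tool --motion '[{"offset": [0, 0, 0], "yaw": -1, "grip": 1}, {"offset": [0, 0, 0], "yaw": -1, "grip": 1}, {"offset": [0, 0, 0], "yaw": -1, "grip": 1}, {"offset": [0, 0, 0], "yaw": -1, "grip": 1}, {"offset": [0, 0, 0], "yaw": -0.8, "grip": 1}]'

```text
time: 8.0
position: [0.6367, -0.2567, 0.2901]
eef_rot: [0.999, -0.043, -0.0, -0.0]
force: [0.5, -0.4, -0.4]
finger_gap: 0.087
gripper_force: 0.0
```

```bash
python3 - <<'E'
from h import *
S=st();print(S["joints"])
w=cam("wrist");print(proj(w,np.array([.643,-.2525,.16])))
cv2.imwrite("pics/w4.png",cv2.resize(w["color"][60:300,160:480],(640,480),interpolation=2))
E
```

```text
t 8.0 p [ 0.6367 -0.2567  0.2901] yaxis -94.89 z [-0.  0. -1.] F [ 0.5 -0.4 -0.4] gap 0.087 gf 0.0
[-0.4979  0.3367  1.2604 -0.0001  1.5447  1.1582]
(np.float64(320.0291880321641), np.float64(184.49172175928163))
```

View pics/w4.png

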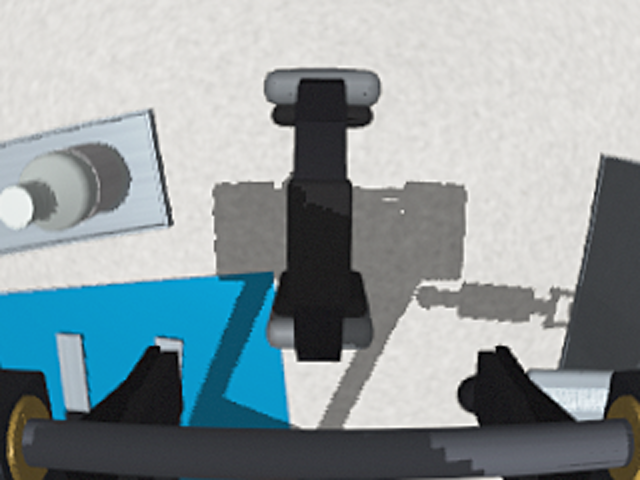

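```bash
python3 - <<'E'
from h import *
w=cam("wrist")
f=lambda a,b,z:on(w,(160+a/2,60+b/2),z)
for p in ((290,180),(352,180),(286,272),(354,272)): print(f(*p,.16))
print("ends",f(320,68,.086),f(320,358,.09))
E
```

```text
[ 0.6779 -0.2415  0.16  ]
[ 0.6753 -0.2707  0.16  ]
[ 0.633  -0.2348  0.16  ]
[ 0.63   -0.2681  0.16  ]
ends [ 0.733  -0.2599  0.086 ] [ 0.5545 -0.2434  0.09  ]
```

Emit:
servo_tool --motion '[{"offset": [0.25, 0.15, -0.8], "yaw": 0, "grip": 1}, {"offset": [0, 0, -1], "yaw": 0, "grip": 1}, {"offset": [0, 0, -1], "yaw": 0, "grip": 1}, {"offset": [0, 0, -1], "yaw": 0, "grip": 1}, {"offset": [0, 0, -0.7], "yaw": 0, "grip": 0.2}]'

```text
time: 8.6
position: [0.6434, -0.2516, 0.1523]
eef_rot: [0.999, -0.039, -0.001, -0.001]
force: [-0.3, 0.2, 0.1]
finger_gap: 0.0841
gripper_force: 0.0
```

Emit:
servo_tool --motion '[{"offset": [0, 0, 0], "yaw": 0, "grip": 0}, {"offset": [0, 0, 0], "yaw": 0, "grip": 0}, {"offset": [0, 0, 0], "yaw": 0, "grip": -0.1}]'

```text
time: 8.9
position: [0.6456, -0.2526, 0.1571]
eef_rot: [0.999, -0.04, 0.001, 0.001]
force: [0.2, -0.6, 0.4]
finger_gap: 0.0628
gripper_force: 0.0
```

```bash
python3 - <<'E'
from h import *
S=st()
w=cam("wrist")
s=cam("scene");u,v=proj(s,np.array([.644,-.2525,.15]));u,v=int(u),int(v)
cv2.imwrite("pics/w5.png",np.hstack([cv2.resize(w["color"][140:300,220:430],(420,320),interpolation=2),cv2.resize(s["color"][v-50:v+50,u-55:u+55],(352,320),interpolation=2)]))
E
```

```text
t 8.9 p [ 0.6456 -0.2526  0.1571] yaxis -94.61 z [ 0.003 -0.002 -1.   ] F [ 0.2 -0.6  0.4] gap 0.0628 gf 0.0
```

View pics/w5.png

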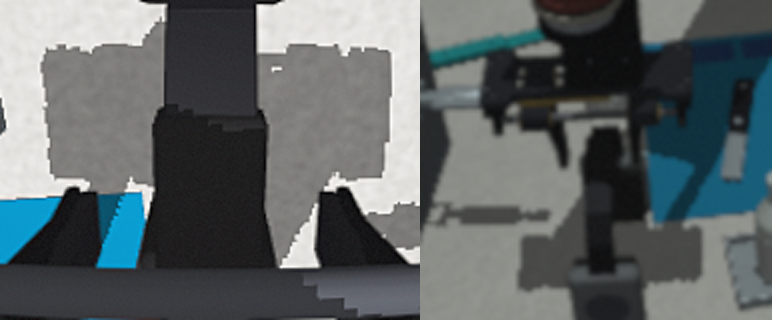

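Emit:
servo_tool --motion '[{"offset": [0, 0, -0.2], "yaw": 0, "grip": -0.1}, {"offset": [0, 0, 0], "yaw": 0, "grip": -0.2}, {"offset": [0, 0, 0], "yaw": 0, "grip": -0.3}, {"offset": [0, 0, 0], "yaw": 0, "grip": -1}, {"offset": [0, 0, 0], "yaw": 0, "grip": -1}]' --newtons 25

```text
time: 9.5
position: [0.6444, -0.2521, 0.1486]
eef_rot: [0.999, -0.041, -0.0, 0.0]
force: [-0.0, -0.5, -1.6]
finger_gap: 0.0317
gripper_force: 25.0
```

Emit:
servo_tool --motion '[{"offset": [0, 0, 0], "yaw": 0, "grip": -1}, {"offset": [0, 0, 0], "yaw": 0, "grip": -1}, {"offset": [0, 0, 0], "yaw": 0, "grip": -1}]'

```text
time: 9.8
position: [0.6444, -0.252, 0.1487]
eef_rot: [0.999, -0.041, -0.0, 0.0]
force: [-1.0, -0.3, -1.0]
finger_gap: 0.0319
gripper_force: 25.0
```

Emit:
servo_tool --motion '[{"offset": [0, 0, 0.5], "yaw": 0, "grip": -1}, {"offset": [0, 0, 0.5], "yaw": 0, "grip": -1}, {"offset": [0, 0, 0.6], "yaw": 0, "grip": -1}, {"offset": [0, 0, 0.6], "yaw": 0, "grip": -1}, {"offset": [0, 0, 0], "yaw": 0, "grip": -1}]'

```text
time: 10.3
position: [0.6467, -0.253, 0.2203]
eef_rot: [0.999, -0.041, 0.004, 0.002]
force: [0.6, 0.5, -2.4]
finger_gap: 0.0315
gripper_force: 25.0
```

Emit:
servo_tool --motion '[{"offset": [-0.75, -0.2, 0], "yaw": -0.3, "grip": -1}, {"offset": [-0.75, -0.2, 0], "yaw": -0.3, "grip": -1}, {"offset": [-0.75, -0.2, 0], "yaw": -0.24, "grip": -1}, {"offset": [0, 0, 0], "yaw": 0, "grip": -1}, {"offset": [0, 0, 0], "yaw": 0, "grip": -1}]'

```text
time: 10.8
position: [0.5769, -0.2701, 0.2149]
eef_rot: [0.997, -0.083, 0.0, -0.0]
force: [-0.9, 0.2, -1.9]
finger_gap: 0.0322
gripper_force: 25.0
```

```bash
python3 - <<'E'
from h import *
S=st()
t=cam("top");s=cam("scene")
k=np.array([.569,-.331,.182]);o=[]
for d in(s,t):
    u,v=map(int,proj(d,k));print(u,v);o.append(cv2.resize(d["color"][v-60:v+60,u-60:u+60],(400,400),interpolation=2))
cv2.imwrite("pics/w6.png",np.hstack(o))
E
```

```text
t 10.8 p [ 0.5769 -0.2701  0.2149] yaxis -99.49 z [ 0.001  0.    -1.   ] F [-0.9  0.2 -1.9] gap 0.0322 gf 25.0
205 218
424 189
```

View pics/w6.png

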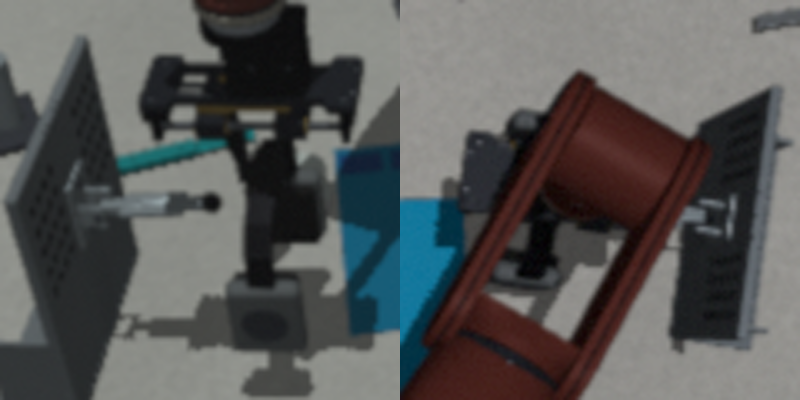

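```bash
python3 - <<'E'
from h import *
s=cam("scene");w=cam("wrist")
u,v=proj(s,np.array([.569,-.331,.182]));print(u,v)
m=(s["color"].max(2)<40).astype(np.uint8);m2=np.zeros_like(m);m2[208:230,195:218]=m[208:230,195:218]
n,l,a,c=cv2.connectedComponentsWithStats(m2);print(a,c)
for i in range(1,n): print(a[i],on(s,c[i],.182))
print(proj(w,np.array([.569,-.331,.182])))
E
```

```text
205.7553618420949 218.45040233711853
[[     0      0    640    400 255982]
 [   217    208      1      3      3]
 [   206    217      5      4     15]] [[319.5077 199.4988]
 [217.     209.    ]
 [207.8667 218.4667]]
[217 208   1   3   3] [ 0.5285 -0.2957  0.182 ]
[206 217   5   4  15] [ 0.5701 -0.3244  0.182 ]
(np.float64(414.1755291293795), np.float64(224.89645665306125))
```

Emit:
servo_tool --motion '[{"offset": [-0.1, -0.6, 0], "yaw": 0, "grip": -1}, {"offset": [-0.1, -0.6, 0], "yaw": 0, "grip": -1}, {"offset": [-0.1, -0.6, 0], "yaw": 0, "grip": -1}, {"offset": [-0.06, -0.5, 0], "yaw": 0, "grip": -1}, {"offset": [0, 0, 0], "yaw": 0, "grip": -1}]'

```text
time: 11.5
position: [0.5653, -0.3422, 0.2145]
eef_rot: [0.996, -0.084, -0.0, 0.0]
force: [0.4, 1.3, -3.9]
finger_gap: 0.0315
gripper_force: 25.0
```

Emit:
servo_tool --motion '[{"offset": [-0.04, -0.4, 0], "yaw": 0, "grip": -1}, {"offset": [0, 0, 0], "yaw": 0, "grip": -1}, {"offset": [0, 0, 0], "yaw": 0, "grip": -1}]'

```text
time: 11.8
position: [0.5649, -0.351, 0.2146]
eef_rot: [0.997, -0.083, -0.0, -0.0]
force: [0.5, 0.8, -2.8]
finger_gap: 0.0316
gripper_force: 25.0
```

Emit:
servo_tool --motion '[{"offset": [0, 0, -0.3], "yaw": 0, "grip": -1}, {"offset": [0, 0, -0.25], "yaw": 0, "grip": -1}, {"offset": [0, 0, -0.1], "yaw": 0, "grip": -1}, {"offset": [0, 0, 0], "yaw": 0, "grip": -1}]'

```text
time: 12.2
position: [0.5644, -0.3502, 0.1938]
eef_rot: [0.997, -0.082, -0.001, -0.001]
force: [-0.5, 0.7, -2.5]
finger_gap: 0.0324
gripper_force: 25.0
```

```bash
python3 - <<'E'
from h import *
S=st()
s=cam("scene")
cv2.imwrite("pics/w7.png",cv2.resize(s["color"][150:270,140:260],(600,600),interpolation=2))
E
```

```text
t 12.2 p [ 0.5644 -0.3502  0.1938] yaxis -99.44 z [-0.002  0.002 -1.   ] F [-0.5  0.7 -2.5] gap 0.0324 gf 25.0
```

View pics/w7.png

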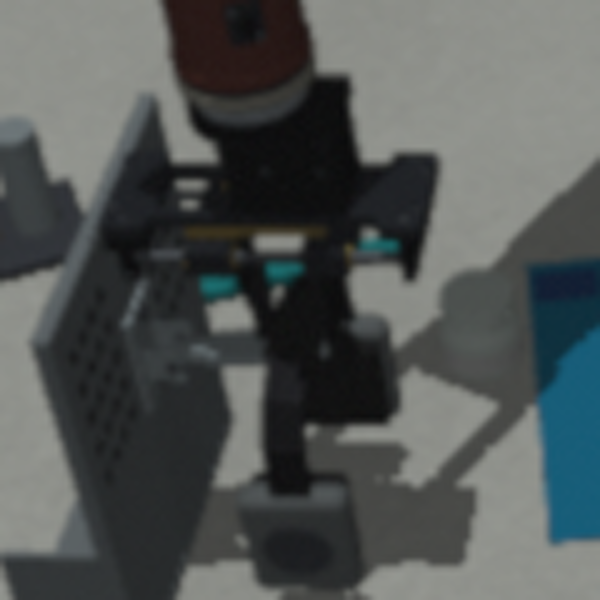

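The band straddles the arm and the gripper body is clear of the panel. Releasing slowly, then lifting.

Emit:
servo_tool --motion '[{"offset": [0, 0, 0], "yaw": 0, "grip": -0.22}, {"offset": [0, 0, 0], "yaw": 0, "grip": -0.15}, {"offset": [0, 0, 0], "yaw": 0, "grip": -0.05}, {"offset": [0, 0, 0], "yaw": 0, "grip": 0}, {"offset": [0, 0, 0], "yaw": 0, "grip": 0}]'

```text
time: 12.75
position: [0.5651, -0.3511, 0.1956]
eef_rot: [0.997, -0.083, 0.0, 0.0]
force: [-0.4, 0.6, 0.2]
finger_gap: 0.0426
gripper_force: 0.0
```

Emit:
servo_tool --motion '[{"offset": [0, 0, 0], "yaw": 0, "grip": 0}, {"offset": [0, 0, 0.3], "yaw": 0, "grip": 0}, {"offset": [0, 0, 0.8], "yaw": 0, "grip": 0}, {"offset": [0, 0, 1], "yaw": 0, "grip": 0}, {"offset": [0, 0.3, 1], "yaw": 0, "grip": 0}]'

```text
time: 13.25
position: [0.5646, -0.3426, 0.2895]
eef_rot: [0.997, -0.083, -0.0, 0.0]
force: [0.9, -0.7, 0.4]
finger_gap: 0.043
gripper_force: 0.0
```

Emit:
servo_tool --motion '[{"offset": [0, 1, 0], "yaw": 0, "grip": 0}, {"offset": [0, 1, 0], "yaw": 0, "grip": -1}, {"offset": [0, 1, 0], "yaw": 0, "grip": -1}, {"offset": [0, 0, 0], "yaw": 0, "grip": -1}]'

```text
time: 13.65
position: [0.5654, -0.2487, 0.2895]
eef_rot: [0.997, -0.081, 0.001, -0.0]
force: [0.1, -0.7, 0.3]
finger_gap: 0.0272
gripper_force: 0.0
```

```bash
python3 - <<'E'
from h import *
S=st();print(S["joints"])
s=cam("scene");w=cam("wrist")
cv2.imwrite("pics/w8.png",np.hstack([cv2.resize(s["color"][160:280,140:240],(400,480),interpolation=2),cv2.resize(w["color"][60:300,250:450],(400,480))]))
E
```

```text
t 13.65 p [ 0.5654 -0.2487  0.2895] yaxis -99.28 z [ 0.001  0.001 -1.   ] F [ 0.1 -0.7  0.3] gap 0.0272 gf 0.0
[-0.5427  0.1678  1.4622  0.0013  1.5109  1.1899]
```

View pics/w8.png

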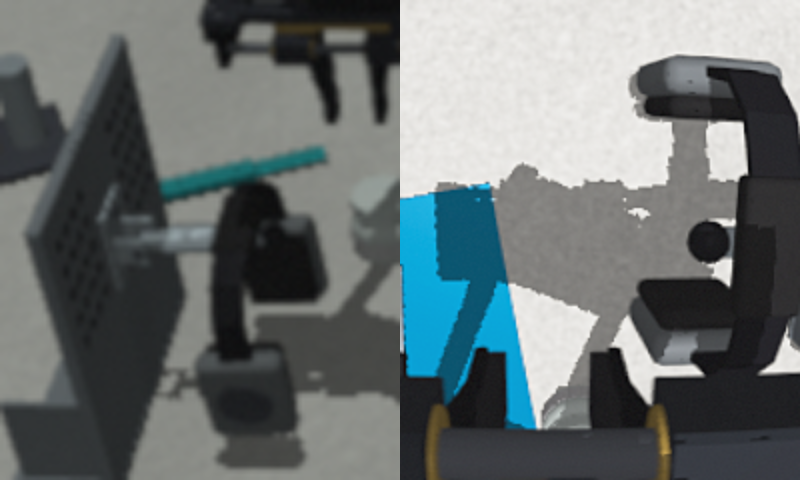

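Headphones hang on the hook but near the tip. I'll turn the gripper and nudge the pad 20 mm inward with the fingers straddling the knob.

Emit:
servo_tool --motion '[{"offset": [0, 0, 0], "yaw": 1, "grip": -0.25}, {"offset": [0, 0, 0], "yaw": 1, "grip": -0.25}, {"offset": [0, 0, 0], "yaw": 1, "grip": -0.25}, {"offset": [0, 0, 0], "yaw": 1, "grip": -0.25}, {"offset": [0, 0, 0], "yaw": 1, "grip": -0.25}]'

```text
time: 14.25
position: [0.5648, -0.2536, 0.2884]
eef_rot: [0.986, 0.168, -0.0, 0.0]
force: [-0.3, -0.1, -0.4]
finger_gap: 0.0325
gripper_force: 0.0
```

Emit:
servo_tool --motion '[{"offset": [0, 0, 0], "yaw": 1, "grip": -0.25}, {"offset": [0, 0, 0], "yaw": 1, "grip": -0.25}, {"offset": [0, 0, 0], "yaw": 1, "grip": -0.25}, {"offset": [0, 0, 0], "yaw": 1, "grip": -0.25}, {"offset": [0, 0, 0], "yaw": 1, "grip": -0.25}]'

```text
time: 14.75
position: [0.5648, -0.2536, 0.2883]
eef_rot: [0.914, 0.407, -0.0, 0.0]
force: [-0.3, -0.5, -0.4]
finger_gap: 0.0324
gripper_force: 0.0
```

Emit:
servo_tool --motion '[{"offset": [0, -0.3, 0], "yaw": 1, "grip": -0.25}, {"offset": [0, -0.4, 0], "yaw": 1, "grip": -0.25}, {"offset": [0.1, -0.5, 0], "yaw": 1, "grip": -0.25}, {"offset": [0.1, -0.5, 0], "yaw": 1, "grip": -0.25}, {"offset": [0, -0.3, 0], "yaw": 1, "grip": -0.25}]'

```text
time: 15.25
position: [0.5707, -0.3146, 0.2881]
eef_rot: [0.785, 0.62, -0.0, 0.0]
force: [-0.2, -0.2, -0.0]
finger_gap: 0.0326
gripper_force: 0.0
```

Emit:
servo_tool --motion '[{"offset": [0, 0, 0], "yaw": 0.6, "grip": -0.25}, {"offset": [0, 0, 0], "yaw": 0, "grip": -0.25}, {"offset": [0, 0, 0], "yaw": 0, "grip": -0.25}]'

```text
time: 15.55
position: [0.5707, -0.3129, 0.2881]
eef_rot: [0.767, 0.641, -0.0, -0.0]
force: [-0.0, 0.6, -0.8]
finger_gap: 0.0326
gripper_force: 0.0
```

Emit:
servo_tool --motion '[{"offset": [0, 0, -1], "yaw": 0, "grip": -0.25}, {"offset": [0, 0, -1], "yaw": 0, "grip": -0.25}, {"offset": [0, 0, -0.8], "yaw": 0, "grip": -0.25}, {"offset": [0, 0, -0.6], "yaw": 0, "grip": -0.25}, {"offset": [0, 0, 0], "yaw": 0, "grip": -0.25}]'

```text
time: 16.05
position: [0.5691, -0.3109, 0.1826]
eef_rot: [0.767, 0.642, -0.001, -0.003]
force: [0.5, 0.2, -0.3]
finger_gap: 0.0328
gripper_force: 0.0
```

Emit:
servo_tool --motion '[{"offset": [-0.03, -0.2, 0], "yaw": 0, "grip": -0.25}, {"offset": [-0.03, -0.2, 0], "yaw": 0, "grip": -0.25}, {"offset": [-0.03, -0.2, 0], "yaw": 0, "grip": -0.25}, {"offset": [-0.03, -0.15, 0], "yaw": 0, "grip": -0.25}, {"offset": [-0.02, -0.15, 0], "yaw": 0, "grip": -0.25}]'

```text
time: 16.55
position: [0.567, -0.3396, 0.1871]
eef_rot: [0.767, 0.642, 0.0, 0.0]
force: [0.6, 2.3, 1.6]
finger_gap: 0.0331
gripper_force: 1.1
```

Emit:
servo_tool --motion '[{"offset": [-0.02, -0.12, 0], "yaw": 0, "grip": -0.25}, {"offset": [-0.02, -0.1, 0], "yaw": 0, "grip": -0.25}, {"offset": [0, 0, 0], "yaw": 0, "grip": -0.25}]'

```text
time: 16.85
position: [0.5655, -0.3461, 0.1864]
eef_rot: [0.767, 0.642, -0.0, 0.0]
force: [0.5, -0.2, 0.6]
finger_gap: 0.0329
gripper_force: 0.2
```

Emit:
servo_tool --motion '[{"offset": [0.02, 0.2, 0], "yaw": 0, "grip": -0.25}, {"offset": [0.08, 0.5, 0], "yaw": 0, "grip": -0.25}, {"offset": [0.08, 0.5, 0], "yaw": 0, "grip": -0.25}, {"offset": [0, 0.5, 0.8], "yaw": 0, "grip": -0.25}, {"offset": [0, 0.5, 1], "yaw": 0, "grip": -0.25}]'

```text
time: 17.35
position: [0.57, -0.2767, 0.2384]
eef_rot: [0.766, 0.643, -0.001, -0.002]
force: [-0.1, -0.4, 0.5]
finger_gap: 0.0325
gripper_force: 0.0
```

```bash
python3 - <<'E'
from h import *
S=st();print(S["joints"])
s=cam("scene");w=cam("wrist")
cv2.imwrite("pics/w9.png",np.hstack([cv2.resize(s["color"][160:280,140:240],(400,480),interpolation=2),cv2.resize(w["color"][60:300,250:450],(400,480))]))
E
```

```text
t 17.35 p [ 0.57   -0.2767  0.2384] yaxis -10.02 z [-0.004  0.003 -1.   ] F [-0.1 -0.4  0.5] gap 0.0325 gf 0.0
[-0.5764  0.235   1.4796  0.0001  1.4319 -0.4015]
```

View pics/w9.png

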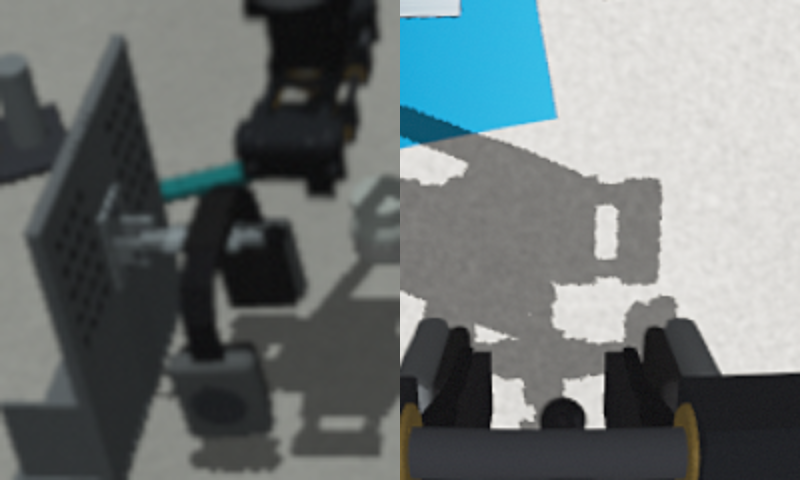

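Headphones now hang mid-saddle. Next, the blades.

Emit:
servo_tool --motion '[{"offset": [0, 0.5, 0.5], "yaw": -1, "grip": 0}, {"offset": [-0.4, 0.6, 0], "yaw": -1, "grip": 0}, {"offset": [-0.4, 0.6, 0], "yaw": -1, "grip": 0}, {"offset": [-0.4, 0.6, 0], "yaw": -1, "grip": 0}, {"offset": [-0.4, 0.6, 0], "yaw": -1, "grip": 0.15}]'

```text
time: 17.95
position: [0.5223, -0.1909, 0.2545]
eef_rot: [0.902, 0.431, -0.0, -0.0]
force: [0.2, -0.3, -0.1]
finger_gap: 0.0462
gripper_force: 0.0
```

Emit:
servo_tool --motion '[{"offset": [-0.4, 0.6, 0], "yaw": -1, "grip": 0.15}, {"offset": [-0.4, 0.6, 0], "yaw": -1, "grip": 0.15}, {"offset": [-0.4, 0.6, 0], "yaw": -1, "grip": 0.15}, {"offset": [-0.4, 0.6, 0], "yaw": -1, "grip": 0.15}, {"offset": [-0.4, 0.6, 0], "yaw": -1, "grip": 0.15}]'

```text
time: 18.45
position: [0.4621, -0.1011, 0.2546]
eef_rot: [0.981, 0.194, -0.0, -0.0]
force: [-0.7, -0.2, 0.4]
finger_gap: 0.0502
gripper_force: 0.0
```

Emit:
servo_tool --motion '[{"offset": [-0.5, 0.6, 0], "yaw": -1, "grip": 0.15}, {"offset": [-0.5, 0.6, 0], "yaw": -1, "grip": 0.15}, {"offset": [-0.5, 0.6, 0], "yaw": -1, "grip": 0.15}, {"offset": [-0.5, 0.6, 0], "yaw": -1, "grip": 0.15}, {"offset": [0, 0, 0], "yaw": 0, "grip": 0.15}]'

```text
time: 18.95
position: [0.4015, -0.0285, 0.2547]
eef_rot: [1.0, -0.002, -0.0, -0.0]
force: [0.9, 0.3, 0.8]
finger_gap: 0.0497
gripper_force: 0.0
```

```bash
cat >> h.py <<'E'
def blades(d,x0,y0,x1,y1):
    "dark handles and bright unsaturated steel in a window -> world rects"
    hsv=cv2.cvtColor(d["color"],cv2.COLOR_BGR2HSV);v=hsv[...,2];s=hsv[...,1]
    for nm,m,z in(("handle",v<60,.014),("steel",(v>110)&(s<80),.0085)):
        k=np.zeros(v.shape,np.uint8);k[y0:y1,x0:x1]=m[y0:y1,x0:x1]
        for c in cv2.findContours(k,cv2.RETR_EXTERNAL,cv2.CHAIN_APPROX_NONE)[0]:
            if cv2.contourArea(c)<60: continue
            P=np.array([on(d,q[0],z)[:2] for q in c]).astype(np.float32)
            r=cv2.minAreaRect((P*1000));B=cv2.boxPoints(r);e=[B[1]-B[0],B[2]-B[1]];e=max(e,key=np.linalg.norm);a=np.degrees(np.arctan2(e[1],e[0]));a=(a+90)%180-90
            print(nm,"px",c.mean(0)[0].round(0),"ctr",np.round(np.array(r[0])/1000,4),"size",np.round(r[1],0),"ang",round(float(a),1))
E
python3 - <<'E'
from h import *
S=st();print(S["joints"])
w=cam("wrist");cv2.imwrite("pics/w10.png",w["color"])
for p in ((.4316,.0463),(.4371,-.0227),(.4307,-.0993)): print(proj(w,np.array([*p,.014])))
blades(w,60,20,560,245)
E
```

```text
t 18.95 p [ 0.4015 -0.0285  0.2547] yaxis -90.24 z [-0.     0.001 -1.   ] F [0.9 0.3 0.8] gap 0.0497 gf 0.0
[-0.2677 -0.3639  2.0191  0.0004  1.4867  1.3073]
(np.float64(267.9393576564952), np.float64(146.97959057465548))
(np.float64(320.27081797168296), np.float64(141.95786821958274))
(np.float64(378.56037667058587), np.float64(147.07877449532498))
handle px [541. 242.] ctr [ 0.2813 -0.4046] size [62. 10.] ang 86.0
handle px [105. 242.] ctr [0.2854 0.357 ] size [11. 70.] ang -86.5
handle px [376. 240.] ctr [ 0.2995 -0.1031] size [27. 16.] ang 88.7
handle px [271. 240.] ctr [0.3001 0.0504] size [16. 28.] ang -89.2
handle px [ 96. 200.] ctr [0.3614 0.3558] size [19. 42.] ang -77.4
handle px [317. 151.] ctr [ 0.4251 -0.0193] size [23. 64.] ang -7.4
handle px [546. 124.] ctr [ 0.4799 -0.3709] size [66. 10.] ang 82.7
handle px [378. 142.] ctr [ 0.4303 -0.0961] size [24. 88.] ang -11.7
handle px [267. 146.] ctr [0.4318 0.0474] size [88. 24.] ang 4.1
handle px [549. 104.] ctr [ 0.5109 -0.3747] size [13. 49.] ang -85.5
handle px [68. 50.] ctr [0.6213 0.395 ] size [19. 25.] ang -66.2
handle px [554.  26.] ctr [ 0.6446 -0.3885] size [27. 26.] ang 84.3
handle px [92. 28.] ctr [0.6445 0.3377] size [21. 28.] ang -68.2
steel px [324. 243.] ctr [ 0.2914 -0.0268] size [125.   4.] ang 89.7
steel px [246. 242.] ctr [0.2915 0.0886] size [ 5. 43.] ang -88.8
steel px [118. 230.] ctr [0.3057 0.3215] size [53. 12.] ang 6.8
steel px [389.  89.] ctr [ 0.5079 -0.1137] size [23. 71.] ang -11.5
steel px [261.  87.] ctr [0.5109 0.0546] size [71. 22.] ang 4.5
steel px [326.  82.] ctr [ 0.5162 -0.0302] size [22. 71.] ang -6.7
steel px [304. 121.] ctr [0.4611 0.0275] size [375. 943.] ang -89.3
steel px [71. 30.] ctr [0.6596 0.3842] size [60. 85.] ang -84.5
```

Emit:
servo_tool --motion '[{"offset": [0.5, 0.85, 0], "yaw": 0.4, "grip": 0.15}, {"offset": [0.5, 0.85, 0], "yaw": 0.4, "grip": 0.15}, {"offset": [0.5, 0.85, -0.5], "yaw": 0, "grip": 0.15}, {"offset": [0, 0, -1], "yaw": 0, "grip": 0.15}, {"offset": [0, 0, -1], "yaw": 0, "grip": 0.15}]'

```text
time: 19.5
position: [0.4492, 0.0463, 0.1794]
eef_rot: [0.999, 0.039, 0.001, 0.0]
force: [0.1, -1.0, -0.6]
finger_gap: 0.0503
gripper_force: 0.0
```

Emit:
servo_tool --motion '[{"offset": [0, 0, -1], "yaw": 0, "grip": 0.15}, {"offset": [0, 0, -1], "yaw": 0, "grip": 0.15}, {"offset": [0, 0, -1], "yaw": 0, "grip": 0.15}, {"offset": [0, 0, -1], "yaw": 0, "grip": 0.15}, {"offset": [0, 0, 0], "yaw": 0, "grip": 0.15}]'

```text
time: 20.0
position: [0.4443, 0.0458, 0.0559]
eef_rot: [0.999, 0.038, -0.004, -0.0]
force: [-1.2, -0.2, -0.4]
finger_gap: 0.0501
gripper_force: 0.0
```

```bash
python3 - <<'E'
from h import *
S=st()
w=cam("wrist");blades(w,260,60,390,300)
E
```

```text
t 20.0 p [0.4443 0.0458 0.0559] yaxis -85.63 z [-0.009  0.    -1.   ] F [-1.2 -0.2 -0.4] gap 0.0501 gf 0.0
handle px [323. 248.] ctr [0.4369 0.0455] size [ 80. 100.] ang -86.5
steel px [320. 200.] ctr [0.4594 0.0513] size [7. 6.] ang 4.3
steel px [320. 125.] ctr [0.5107 0.0549] size [70. 22.] ang 4.6
```

Emit:
servo_tool --motion '[{"offset": [0.05, 0.12, -0.7], "yaw": 0, "grip": 0.15}, {"offset": [0, 0, -0.6], "yaw": 0, "grip": 0.15}, {"offset": [0, 0, -0.3], "yaw": 0, "grip": 0.1}, {"offset": [0, 0, 0], "yaw": 0, "grip": 0}]'

```text
time: 20.45
position: [0.4496, 0.0494, 0.0124]
eef_rot: [0.999, 0.038, -0.0, 0.0]
force: [0.3, 0.4, 0.7]
finger_gap: 0.0457
gripper_force: 0.0
```

Emit:
servo_tool --motion '[{"offset": [0, 0, 0], "yaw": 0, "grip": -1}, {"offset": [0, 0, 0], "yaw": 0, "grip": -1}, {"offset": [0, 0, 0], "yaw": 0, "grip": -1}, {"offset": [0, 0, 0], "yaw": 0, "grip": -1}, {"offset": [0, 0, 0], "yaw": 0, "grip": -1}]' --newtons 35

```text
time: 20.95
position: [0.4502, 0.0494, 0.013]
eef_rot: [0.999, 0.037, 0.001, 0.0]
force: [-0.4, -0.3, 4.1]
finger_gap: 0.0215
gripper_force: 35.0
```

The grip is too high: z is 0.013 and the gap is 21.5 mm. Reopening and lowering.

Emit:
servo_tool --motion '[{"offset": [0, 0, 0], "yaw": 0, "grip": 0}, {"offset": [0, 0, 0], "yaw": 0, "grip": 0}, {"offset": [0, 0, -0.25], "yaw": 0, "grip": 0}, {"offset": [0, 0, -0.05], "yaw": 0, "grip": 0}, {"offset": [0, 0, 0], "yaw": 0, "grip": 0}]'

```text
time: 21.45
position: [0.4484, 0.0496, 0.0023]
eef_rot: [0.999, 0.037, -0.001, -0.0]
force: [-0.8, 0.9, -0.0]
finger_gap: 0.043
gripper_force: 0.0
```

```bash
python3 - <<'E'
from h import *
S=st()
w=cam("wrist");blades(w,260,60,390,300)
E
```

```text
t 21.45 p [0.4484 0.0496 0.0023] yaxis -85.71 z [-0.002  0.    -1.   ] F [-0.8  0.9 -0. ] gap 0.043 gf 0.0
handle px [323. 255.] ctr [0.4564 0.0508] size [42. 73.] ang -86.3
steel px [324. 238.] ctr [0.4586 0.0514] size [7. 7.] ang 4.2
steel px [325. 147.] ctr [0.5106 0.0551] size [69. 22.] ang 4.4
```

Emit:
servo_tool --motion '[{"offset": [0, 0, 0.04], "yaw": 0, "grip": -0.3}, {"offset": [0, 0, 0], "yaw": 0, "grip": -1}, {"offset": [0, 0, 0], "yaw": 0, "grip": -1}, {"offset": [0, 0, 0], "yaw": 0, "grip": -1}, {"offset": [0, 0, 0], "yaw": 0, "grip": -1}]' --newtons 40

```text
time: 22.0
position: [0.4496, 0.0495, 0.0046]
eef_rot: [0.999, 0.037, 0.0, 0.0]
force: [0.2, -1.1, 1.7]
finger_gap: 0.0235
gripper_force: 40.0
```

Emit:
servo_tool --motion '[{"offset": [0, 0, 0], "yaw": 0, "grip": -1}, {"offset": [0, 0, 0.3], "yaw": 0, "grip": -1}, {"offset": [0, 0, 0.7], "yaw": 0, "grip": -1}, {"offset": [0, 0, 0.8], "yaw": 0, "grip": -1}, {"offset": [0, 0, 0], "yaw": 0, "grip": -1}]'

```text
time: 22.5
position: [0.4522, 0.0494, 0.0619]
eef_rot: [0.999, 0.037, 0.003, 0.0]
force: [0.8, 0.4, -0.6]
finger_gap: 0.0233
gripper_force: 40.0
```

```bash
python3 - <<'E'
from h import *
S=st();print(S["joints"])
E
```

```text
t 22.5 p [0.4522 0.0494 0.0619] yaxis -85.71 z [ 0.006 -0.    -1.   ] F [ 0.8  0.4 -0.6] gap 0.0233 gf 40.0
[-0.0649 -0.0073  2.0992  0.0001  1.0434  1.431 ]
```

Emit:
servo_tool --motion '[{"offset": [0, 0.5, 0.8], "yaw": 0.2, "grip": -1}, {"offset": [0.1, 0.8, 0.4], "yaw": 0.3, "grip": -1}, {"offset": [0.1, 0.9, 0], "yaw": 0.4, "grip": -1}, {"offset": [0.2, 0.9, 0], "yaw": 0.4, "grip": -1}, {"offset": [0.2, 0.9, 0], "yaw": 0.4, "grip": -1}]'

```text
time: 23.0
position: [0.4671, 0.1705, 0.094]
eef_rot: [0.992, 0.123, -0.0, 0.0]
force: [-0.5, 0.0, -1.0]
finger_gap: 0.0233
gripper_force: 40.0
```

Emit:
servo_tool --motion '[{"offset": [0.2, 0.9, 0], "yaw": 0.4, "grip": -1}, {"offset": [0.2, 0.9, 0], "yaw": 0.4, "grip": -1}, {"offset": [0.2, 0.9, 0], "yaw": 0.4, "grip": -1}, {"offset": [0.1, 0.9, 0], "yaw": 0.2, "grip": -1}, {"offset": [0.1, 0.9, 0], "yaw": 0, "grip": -1}]'

```text
time: 23.5
position: [0.4909, 0.3054, 0.0935]
eef_rot: [0.981, 0.192, -0.001, 0.0]
force: [-0.4, -0.8, -1.0]
finger_gap: 0.0233
gripper_force: 40.0
```

Emit:
servo_tool --motion '[{"offset": [0, 0.5, 0], "yaw": 0, "grip": -1}, {"offset": [0, 0, 0], "yaw": 0, "grip": -1}, {"offset": [0, 0, 0], "yaw": 0, "grip": -1}]'

```text
time: 23.8
position: [0.4909, 0.3189, 0.0938]
eef_rot: [0.981, 0.192, -0.001, 0.0]
force: [-0.1, -0.5, -2.0]
finger_gap: 0.0234
gripper_force: 40.0
```

```bash
python3 - <<'E'
from h import *
S=st();print(S["joints"])
w=cam("wrist")
for i,p in enumerate([(.6525,.2684),(.6298,.3239),(.607,.3794),(.5843,.4349)]): print(i,proj(w,np.array([*p,.0285])))
cv2.imwrite("pics/w11.png",np.vstack([cv2.resize(w["color"][60:260,140:540],(800,400),interpolation=2)]))
hsv=cv2.cvtColor(w["color"],cv2.COLOR_BGR2HSV)
m=((hsv[...,0]<20)&(hsv[...,1]>130)&(hsv[...,2]>70)).astype(np.uint8)
for c in cv2.findContours(m,0,1)[0]:
    if cv2.contourArea(c)>40: print(cv2.boundingRect(c),cv2.contourArea(c))
E
```

```text
t 23.8 p [0.4909 0.3189 0.0938] yaxis -67.92 z [-0.001 -0.001 -1.   ] F [-0.1 -0.5 -2. ] gap 0.0234 gf 40.0
[ 0.4417  0.2529  1.742  -0.0006  1.1481  1.6273]
0 (np.float64(465.2737009961585), np.float64(50.13114787853749))
1 (np.float64(390.90503237743985), np.float64(42.053990017957005))
2 (np.float64(308.3541430895624), np.float64(40.21107261697631))
3 (np.float64(227.8259371433703), np.float64(45.26642578737881))
(606, 112, 34, 55) 1402.0
(471, 32, 23, 17) 272.0
(184, 28, 24, 18) 310.0
(400, 22, 41, 19) 538.0
(241, 20, 44, 19) 571.0
(0, 20, 105, 246) 19258.0
(321, 19, 44, 16) 600.0
```

View pics/w11.png

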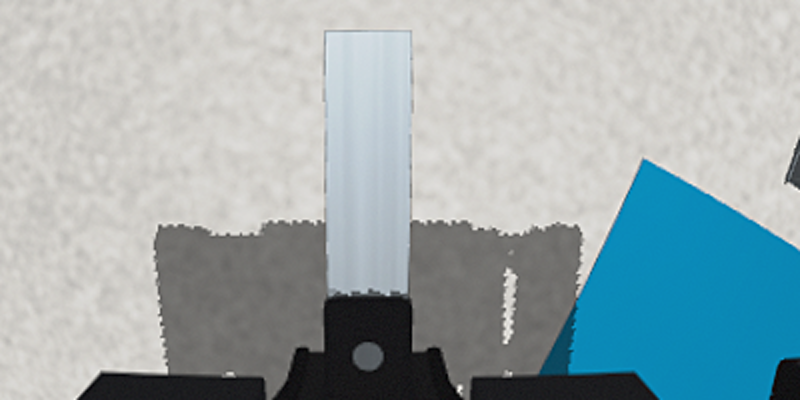

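The picture shows the blade gripped straight, with its steel at full-image columns 302–346. Five orange dock walls appear at columns 184–208, 241–285, 321–365, 400–441 and 471–494, with slots in the gaps between them. I'll refine the dock from these.

```bash
python3 - <<'E'
from h import *
im=cv2.imread("pics/w11.png");w=cam("wrist");a=w["color"]
hsv=cv2.cvtColor(a,cv2.COLOR_BGR2HSV)
for u in(262,303,343):
    print(u,[tuple(int(x) for x in hsv[v,u]) for v in range(10,50)])
for p in((.607-.379*.03,.3794+.925*.03),):
  for z in(0,.0285):print(z,proj(w,np.array([*p,z])))
for v in(24,30,36): print(v,"".join("#" if x else "." for x in ((hsv[v,180:500,0]<20)&(hsv[v,180:500,1]>130)&(hsv[v,180:500,2]>70))))
E
```

```text
262 [(12, 19, 134), (11, 21, 135), (7, 17, 135), (9, 19, 135), (11, 21, 135), (9, 19, 135), (6, 19, 135), (11, 21, 136), (7, 17, 139), (7, 18, 129), (12, 58, 79), (11, 80, 70), (13, 153, 102), (13, 151, 179), (13, 152, 170), (13, 150, 168), (14, 152, 168), (13, 148, 169), (13, 149, 171), (13, 149, 171), (13, 152, 170), (13, 149, 171), (13, 152, 168), (13, 150, 168), (13, 148, 172), (13, 149, 180), (13, 147, 128), (12, 121, 55), (13, 140, 69), (12, 136, 60), (13, 134, 61), (12, 149, 60), (13, 47, 76), (23, 11, 93), (20, 8, 192), (21, 8, 216), (20, 7, 208), (21, 9, 203), (26, 9, 200), (20, 11, 204)]
303 [(102, 43, 118), (104, 43, 120), (102, 39, 117), (102, 37, 118), (101, 41, 119), (104, 40, 120), (101, 39, 123), (100, 41, 112), (107, 41, 44), (113, 25, 41), (130, 25, 31), (110, 25, 31), (135, 18, 29), (110, 17, 44), (130, 22, 70), (124, 27, 66), (114, 20, 65), (113, 16, 62), (120, 19, 66), (124, 27, 66), (120, 19, 66), (120, 19, 67), (114, 20, 63), (129, 27, 65), (126, 19, 68), (120, 32, 71), (13, 47, 49), (13, 144, 62), (14, 146, 61), (14, 166, 60), (14, 68, 64), (38, 6, 158), (20, 
[... 1120 characters left out ...]
....................................................
30 ...#..........#############..................................##########################################......................................###########################################....................................########################################............................................................
36 ...########################..................................###########################....................................................................................................................................########################################...............................######################.......
```

```bash
python3 - <<'E'
from h import *
w=cam("wrist");hsv=cv2.cvtColor(w["color"],cv2.COLOR_BGR2HSV).astype(int)
O=(hsv[...,0]<20)&(hsv[...,1]>110)
V=hsv[...,2]
P=[];Q=[]
for u in list(range(188,204,3))+list(range(246,282,4))+list(range(325,362,4))+list(range(404,438,4))+list(range(475,490,3)):
    c=[v for v in range(10,60) if O[v,u] and V[v,u]>120]
    if len(c)<5: continue
    v=max(c)
    P.append(on(w,(u,v+.8),.0285)[:2])
    b=v+1
    while O[b,u] and V[b,u]<100 and b<v+12:b+=1
    Q.append(on(w,(u,b+.3),0)[:2])
for n,p in(("top",P),("bot",Q)):
    p=np.array(p);vx,vy,x0,y0=cv2.fitLine((p*1000).astype(np.float32),cv2.DIST_HUBER,0,.01,.01).ravel()
    print(n,"ang",np.degrees(np.arctan2(vy,vx)),"at",x0/1000,y0/1000,"range",p[0],p[-1])
# wall edges in row near the front
e=[]
for u0,u1 in((208,241),(285,321),(365,400),(441,471)):
    um=(u0+u1)/2;vv=36 if um<250 else 35 if um<310 else 34.3 if um<400 else 38
    m=on(w,(um,vv),.0285);print("slot",m[:2],"width",np.linalg.norm(on(w,(u0,vv),.0285)-on(w,(u1,vv),.0285)))
# blade axis in hand
S=env.sense();z=S["position"][2]+.004
st_=(hsv[...,1]<80)&(V>110)
for v in(80,120,160,190):
    r=[u for u in range(290,360) if hsv[v,u,1]>18 and 85<hsv[v,u,0]<115]
    if r: print(v,r[0],r[-1],on(w,((r[0]+r[-1]+1)/2,v),z)[:2])
E
```

```text
top ang -67.639114 at 0.62309057 0.35284564 range [0.5759 0.4663] [0.6651 0.2509]
bot ang -67.28101 at 0.6284225 0.34524226 range [0.5753 0.4801] [0.6764 0.2381]
slot [0.5909 0.4399] width 0.02649553129655864
slot [0.6099 0.3839] width 0.026059180429975626
slot [0.6332 0.3311] width 0.026189215006562464
slot [0.6582 0.2782] width 0.026227569144163305
80 302 345 [0.5778 0.3548]
120 303 344 [0.5589 0.3471]
160 303 344 [0.5398 0.3394]
190 304 344 [0.5251 0.3332]
```

```bash
python3 - <<'E'
from h import *
w=cam("wrist");z=.0235
S=[]
for u0,u1,vv in((208,241,36),(285,321,35),(365,400,34.3),(441,471,38)):
    m=on(w,((u0+u1)/2,vv),z)[:2];S.append(m);print("slot",m,"width",np.linalg.norm(on(w,(u0,vv),z)-on(w,(u1,vv),z)))
S=np.array(S);print(np.linalg.norm(np.diff(S,axis=0),axis=1),S.mean(0));d=S[3]-S[0];print(np.degrees(np.arctan2(d[1],d[0])))
a=np.radians(22.4);ax=np.array([np.cos(a),np.sin(a)]);ay=np.array([-ax[1],ax[0]])
p=st()["position"][:2]
for i in range(4):
    m=S.mean(0)+ay*(.06*i-.09);r=m-p
    print(i,m,"ahead",r@ax,"left",r@ay,"TCP home",m-ax*(.045-.0185))
E
```

```text
slot [0.5918 0.4419] width 0.027105791021947302
slot [0.6111 0.3847] width 0.026657231482218532
slot [0.6349 0.3306] width 0.02678877481765189
slot [0.6605 0.2765] width 0.02682700402077643
[0.0604 0.0591 0.0598] [0.6246 0.3585]
-67.44582531593993
t 24.0 p [0.4915 0.3185 0.0944] yaxis -68.02 z [-0. -0. -1.] F [ 0.  -0.4 -0.4] gap 0.0235 gf 40.0
0 [0.6589 0.2752] ahead 0.13828505848854283 left -0.1037428553943735 TCP home [0.6344 0.2651]
1 [0.636  0.3307] ahead 0.13828505848854286 left -0.04374285539437352 TCP home [0.6115 0.3206]
2 [0.6131 0.3862] ahead 0.1382850584885428 left 0.0162571446056265 TCP home [0.5886 0.3761]
3 [0.5903 0.4417] ahead 0.13828505848854286 left 0.07625714460562648 TCP home [0.5658 0.4316]
```

Emit:
servo_tool --motion '[{"offset": [-0.2, 0.5, -0.3], "yaw": 0.05, "grip": -1}, {"offset": [0, 0, -0.7], "yaw": 0, "grip": -1}, {"offset": [0, 0, -0.8], "yaw": 0, "grip": -1}, {"offset": [0, 0, -0.75], "yaw": 0, "grip": -1}, {"offset": [0, 0, 0], "yaw": 0, "grip": -1}]'

```text
time: 24.5
position: [0.482, 0.3332, 0.0139]
eef_rot: [0.981, 0.194, -0.004, 0.001]
force: [-0.6, -0.0, -1.6]
finger_gap: 0.0236
gripper_force: 40.0
```

Emit:
servo_tool --motion '[{"offset": [0.45, 0.18, 0], "yaw": 0, "grip": -1}, {"offset": [0.45, 0.18, 0], "yaw": 0, "grip": -1}, {"offset": [0, 0, 0], "yaw": 0, "grip": -1}, {"offset": [0, 0, 0], "yaw": 0, "grip": -1}]'

```text
time: 24.9
position: [0.5125, 0.3456, 0.0186]
eef_rot: [0.981, 0.194, 0.0, -0.0]
force: [0.1, 0.2, -0.5]
finger_gap: 0.0234
gripper_force: 40.0
```

```bash
cat >> h.py <<'E'
AX=np.array([np.cos(np.radians(22.4)),np.sin(np.radians(22.4))]);AY=np.array([-AX[1],AX[0]])
def slotlook(z=.0235):
    "walls near the front edge (bright orange) -> slot gaps in dock axes rel. to TCP (mm), and held blade"
    p=st()["position"];w=cam("wrist");hsv=cv2.cvtColor(w["color"],cv2.COLOR_BGR2HSV).astype(int)
    m=((hsv[...,0]<20)&(hsv[...,1]>110)&(hsv[...,2]>110)).astype(np.uint8);m[200:]=0;m[:,:110]=0;m[:,590:]=0
    R=[]
    for c in cv2.findContours(m,0,1)[0]:
        if cv2.contourArea(c)<60: continue
        q=np.array([on(w,k[0]+np.array([0,.5]),z)[:2]-p[:2] for k in c])*1000;a=q@AX;l=q@AY
        n=a<a.min()+8
        R.append((l[n].min(),l[n].max(),a.min()))
    for r in sorted(R): print("wall left",np.round(r[0],1),np.round(r[1],1),"front",np.round(r[2],1))
    zb=p[2]+.004
    for v in range(60,200,35):
        r=[u for u in range(285,365) if 88<hsv[v,u,0]<115 and 18<hsv[v,u,1]<120 and hsv[v,u,2]>90]
        if len(r)>25: q=(on(w,((r[0]+r[-1]+1)/2,v+.5),zb)[:2]-p[:2])*1000;print("blade v",v,r[0],r[-1],"ahead",(q@AX).round(1),"left",(q@AY).round(1))
E
python3 -c "
from h import *
slotlook()"
```

```text
t 24.9 p [0.5125 0.3456 0.0186] yaxis -67.67 z [ 0.  0. -1.] F [ 0.1  0.2 -0.5] gap 0.0234 gf 40.0
wall left -153.5 -133.2 front 105.9
wall left -104.9 -73.2 front 106.0
wall left -45.3 -13.8 front 105.8
wall left 14.6 46.0 front 105.9
wall left 74.3 94.6 front 106.0
blade v 95 303 344 ahead 86.0 left 1.2
blade v 130 303 344 ahead 68.2 left 1.2
blade v 165 303 344 ahead 50.0 left 1.3
```

Emit:
servo_tool --motion '[{"offset": [0, -0.02, -0.03], "yaw": 0, "grip": -1}, {"offset": [0.3, 0.124, 0], "yaw": 0, "grip": -1}, {"offset": [0.3, 0.124, 0], "yaw": 0, "grip": -1}, {"offset": [0.3, 0.124, 0], "yaw": 0, "grip": -1}, {"offset": [0, 0, 0], "yaw": 0, "grip": -1}]'

```text
time: 25.45
position: [0.5414, 0.3565, 0.0175]
eef_rot: [0.981, 0.193, 0.001, -0.0]
force: [-0.1, -0.0, -0.8]
finger_gap: 0.0239
gripper_force: 40.0
```

```bash
python3 -c "
from h import *
slotlook()"
```

```text
t 25.45 p [0.5414 0.3565 0.0175] yaxis -67.69 z [ 0.002  0.001 -1.   ] F [-0.1 -0.  -0.8] gap 0.0239 gf 40.0
wall left -152.9 -132.1 front 75.6
wall left -104.5 -72.6 front 75.2
wall left -44.8 -12.7 front 75.3
wall left 15.0 47.2 front 75.3
wall left 75.0 95.8 front 75.2
blade v 60 297 350 ahead 104.1 left 1.1
blade v 165 303 344 ahead 50.0 left 1.2
```

Emit:
servo_tool --motion '[{"offset": [0.3, 0.124, 0], "yaw": 0, "grip": -1}, {"offset": [0.3, 0.124, 0], "yaw": 0, "grip": -1}, {"offset": [0.3, 0.124, 0], "yaw": 0, "grip": -1}, {"offset": [0.3, 0.124, 0], "yaw": 0, "grip": -1}, {"offset": [0.2, 0.08, 0], "yaw": 0, "grip": -1}]'

```text
time: 26.0
position: [0.5826, 0.3736, 0.0171]
eef_rot: [0.981, 0.194, 0.0, -0.0]
force: [-0.2, 0.1, -0.4]
finger_gap: 0.0237
gripper_force: 40.0
```

Emit:
servo_tool --motion '[{"offset": [0.08, 0.033, 0], "yaw": 0, "grip": -1}, {"offset": [0.08, 0.033, 0], "yaw": 0, "grip": -1}, {"offset": [0.04, 0.017, 0], "yaw": 0, "grip": -1}, {"offset": [0, 0, 0], "yaw": 0, "grip": -1}]'

```text
time: 26.4
position: [0.5866, 0.3753, 0.0167]
eef_rot: [0.981, 0.194, -0.001, 0.0]
force: [-1.7, -2.4, -0.8]
finger_gap: 0.023
gripper_force: 40.0
```

```bash
python3 -c "
from h import *
slotlook()"
```

```text
t 26.4 p [0.5866 0.3753 0.0167] yaxis -67.66 z [-0.002 -0.001 -1.   ] F [-1.7 -2.4 -0.8] gap 0.023 gf 40.0
wall left -153.0 -132.2 front 32.4
wall left -104.6 -72.5 front 32.4
wall left -44.7 -12.7 front 32.5
wall left 14.8 46.8 front 32.6
wall left 74.9 95.7 front 32.7
blade v 60 297 351 ahead 104.0 left 0.9
blade v 95 297 351 ahead 86.0 left 1.0
blade v 130 298 351 ahead 68.2 left 0.7
blade v 165 298 350 ahead 50.1 left 1.0
```

Emit:
servo_tool --motion '[{"offset": [0.1, 0.04, 0], "yaw": 0, "grip": -1}, {"offset": [0.1, 0.04, 0], "yaw": 0, "grip": -1}, {"offset": [0, 0, 0], "yaw": 0, "grip": -1}, {"offset": [0, 0, 0], "yaw": 0, "grip": -1}]'

```text
time: 26.85
position: [0.5867, 0.3754, 0.0153]
eef_rot: [0.981, 0.194, -0.008, 0.002]
force: [-21.9, -10.6, 11.6]
finger_gap: 0.0237
gripper_force: 40.0
```

Emit:
servo_tool --motion '[{"offset": [0.1, 0.04, 0], "yaw": 0, "grip": -1}, {"offset": [0, 0, 0], "yaw": 0, "grip": -1}, {"offset": [0, 0, 0], "yaw": 0, "grip": -1}]'

```text
time: 27.15
position: [0.5876, 0.3758, 0.0146]
eef_rot: [0.981, 0.194, -0.01, 0.003]
force: [-27.7, -12.7, 14.9]
finger_gap: 0.0236
gripper_force: 40.0
```

```bash
python3 -c "
from h import *
st()
w=cam('wrist');a=w['color'];V=a.max(2);print([int(x) for x in V[150:300,324]])"
```

```text
t 27.15 p [0.5876 0.3758 0.0146] yaxis -67.61 z [-0.019 -0.009 -1.   ] F [-27.7 -12.7  14.9] gap 0.0236 gf 40.0
[184, 185, 183, 185, 182, 184, 183, 183, 184, 182, 182, 181, 181, 180, 179, 180, 180, 180, 181, 179, 180, 180, 181, 181, 180, 181, 181, 181, 180, 179, 180, 179, 180, 182, 180, 177, 178, 178, 178, 176, 176, 190, 234, 234, 229, 221, 216, 216, 225, 162, 96, 106, 109, 109, 110, 110, 110, 110, 112, 114, 102, 78, 18, 21, 32, 29, 28, 25, 29, 24, 28, 28, 30, 28, 30, 28, 31, 30, 28, 29, 29, 29, 27, 32, 60, 119, 113, 112, 111, 111, 111, 111, 111, 111, 111, 111, 113, 122, 67, 21, 24, 30, 31, 32, 27, 28, 29, 28, 27, 28, 30, 28, 30, 30, 27, 31, 27, 31, 31, 28, 31, 29, 26, 27, 43, 51, 58, 57, 58, 61, 62, 65, 63, 64, 65, 65, 66, 68, 67, 69, 67, 68, 66, 67, 65, 66, 67, 64, 65, 63]
```

```bash
python3 -c "
from h import *
w=cam('wrist');h=cv2.cvtColor(w['color'],cv2.COLOR_BGR2HSV)
for u in(285,362): print(u,[tuple(map(int,h[v,u])) for v in range(190,222)])"
```

```text
285 [(9, 17, 148), (7, 16, 146), (15, 7, 139), (13, 43, 191), (13, 69, 195), (13, 110, 183), (13, 155, 176), (13, 148, 190), (13, 140, 115), (13, 132, 87), (13, 135, 91), (13, 132, 91), (13, 136, 92), (13, 135, 91), (13, 139, 90), (14, 133, 90), (13, 133, 92), (13, 137, 91), (12, 137, 93), (13, 132, 93), (12, 136, 92), (12, 133, 94), (13, 141, 92), (12, 139, 90), (13, 30, 120), (15, 8, 129), (15, 8, 132), (30, 6, 130), (15, 11, 134), (18, 10, 134), (15, 8, 133), (15, 8, 133)]
362 [(11, 23, 155), (11, 19, 150), (8, 20, 152), (13, 48, 201), (11, 75, 214), (13, 120, 211), (13, 157, 203), (14, 142, 95), (12, 137, 99), (12, 139, 103), (13, 140, 104), (13, 138, 105), (13, 137, 104), (13, 142, 104), (13, 137, 104), (13, 140, 104), (13, 140, 104), (13, 135, 106), (13, 141, 105), (13, 142, 106), (13, 138, 105), (13, 142, 104), (13, 146, 103), (12, 149, 101), (0, 0, 134), (30, 2, 134), (18, 10, 134), (24, 10, 131), (15, 8, 130), (0, 4, 130), (10, 6, 130), (15, 8, 132)]
```

```bash
python3 -c "
from h import *
p=st()['position'];w=cam('wrist')
f=lambda u,v,z:((on(w,(u,v),z)[:2]-p[:2])*1000@AX).round(1)
print('face top',f(362,197,.0235),f(362,197,.0285),'face foot',f(362,213.7,0),'handle front top',f(324,212,.0241),'mid',f(324,212,.0171),'blade at face',f(324,199.3,.0215),'cam h',(-w['world_to_cam'][:3,:3].T@w['world_to_cam'][:3,3]))
"
```

```text
t 27.25 p [0.5876 0.3757 0.0146] yaxis -67.62 z [-0.019 -0.009 -1.   ] F [-27.1 -12.9  15.2] gap 0.0231 gf 40.0
face top 34.9 36.5 face foot 16.9 handle front top 27.0 mid 24.4 blade at face 33.1 cam h [0.6633 0.4086 0.1746]
```

The darker strip is only the gripper's shadow. The handle front and the dock's front edge both sit about 26–27 mm ahead, and the arm hit a hard stop at 30 N, so the blade is home. Releasing and going for blade B.

Emit:
servo_tool --motion '[{"offset": [-0.2, -0.08, 0], "yaw": 0, "grip": -1}, {"offset": [0, 0, 0], "yaw": 0, "grip": -0.3}, {"offset": [0, 0, 0], "yaw": 0, "grip": -0.1}, {"offset": [0, 0, 0], "yaw": 0, "grip": -0.05}, {"offset": [0, 0, 0.3], "yaw": 0, "grip": -0.05}]'

```text
time: 27.8
position: [0.5901, 0.3766, 0.0253]
eef_rot: [0.981, 0.194, -0.001, 0.0]
force: [1.1, -1.2, -0.6]
finger_gap: 0.0401
gripper_force: 0.0
```

Emit:
servo_tool --motion '[{"offset": [0, 0, 0.6], "yaw": 0, "grip": -0.05}, {"offset": [0, 0, 1], "yaw": 0, "grip": -0.05}, {"offset": [-0.3, -0.2, 1], "yaw": 0, "grip": 0.15}, {"offset": [-0.5, -0.5, 0.5], "yaw": 0, "grip": 0.15}, {"offset": [-0.5, -0.8, 0], "yaw": 0, "grip": 0.15}]'

```text
time: 28.3
position: [0.5541, 0.3337, 0.1253]
eef_rot: [0.981, 0.194, 0.005, -0.001]
force: [0.5, 0.1, -0.6]
finger_gap: 0.0492
gripper_force: 0.0
```

```bash
python3 -c "
from h import *
p=st()['position'];w=cam('wrist')
h=cv2.cvtColor(w['color'],cv2.COLOR_BGR2HSV).astype(int)
# handle left in slot 2: dark pixels rect near its expected place
c=np.array([.586,.3759]);hc=c-AX*.0185
print(proj(w,np.array([*hc,.027])),proj(w,np.array([*(hc+AX*.045),.027])))
blades(w,200,10,440,235)
"
```

```text
t 28.3 p [0.5541 0.3337 0.1253] yaxis -67.6 z [ 0.009  0.004 -1.   ] F [ 0.5  0.1 -0.6] gap 0.0492 gf 0.0
(np.float64(294.33754800512736), np.float64(171.42899800896595)) (np.float64(293.44483785592024), np.float64(118.88811156011927))
handle px [296. 170.] ctr [0.566  0.3672] size [85. 22.] ang 22.5
handle px [430. 117.] ctr [0.6605 0.2754] size [ 7. 19.] ang -69.4
handle px [228. 116.] ctr [0.5906 0.4449] size [ 8. 25.] ang -67.8
steel px [319. 118.] ctr [0.6164 0.3678] size [224. 242.] ang -68.0
```

```bash
cat >> h.py <<'E'
def homecheck(zh=.027):
    p=env.sense()["position"];slotlook()
    w=cam("wrist");hsv=cv2.cvtColor(w["color"],cv2.COLOR_BGR2HSV);k=(hsv[...,2]<60).astype(np.uint8);k[235:]=0
    for c in cv2.findContours(k,0,1)[0]:
        if 300<cv2.contourArea(c)<6000:
            q=np.array([on(w,r[0]+.5,zh)[:2]-p[:2] for r in c])*1000
            print("dark: ahead",(q@AX).min().round(1),(q@AX).max().round(1),"left",(q@AY).min().round(1),(q@AY).max().round(1))
E
python3 -c "
from h import *
homecheck()"
```

```text
t 28.35 p [0.5506 0.3293 0.1225] yaxis -67.65 z [ 0.002 -0.001 -1.   ] F [ 1.5  0.2 -2.2] gap 0.0498 gf 0.0
wall left -312.7 -282.2 front 0.5
wall left -123.8 -103.6 front 77.5
wall left -75.8 -44.1 front 77.4
wall left -15.6 16.0 front 77.3
wall left 43.7 75.2 front 77.2
wall left 103.8 124.5 front 77.3
blade v 60 285 364 ahead 104.1 left 0.7
blade v 95 285 364 ahead 86.0 left 0.7
dark: ahead -27.6 11.0 left -386.1 -323.9
dark: ahead -8.9 76.0 left 17.8 40.9
dark: ahead 77.7 89.0 left -100.5 -75.7
dark: ahead 78.0 89.1 left 75.0 101.5
```

Emit:
servo_tool --motion '[{"offset": [-0.3, -1, 0], "yaw": -0.5, "grip": 0.15}, {"offset": [-0.3, -1, 0], "yaw": -0.5, "grip": 0.15}, {"offset": [-0.3, -1, 0], "yaw": -0.5, "grip": 0.15}, {"offset": [-0.3, -1, 0], "yaw": -0.5, "grip": 0.15}, {"offset": [-0.3, -1, 0], "yaw": -0.5, "grip": 0.15}]'

```text
time: 28.95
position: [0.5072, 0.1814, 0.1201]
eef_rot: [0.998, 0.069, 0.001, -0.0]
force: [0.8, -0.3, 1.1]
finger_gap: 0.0499
gripper_force: 0.0
```

Emit:
servo_tool --motion '[{"offset": [-0.4, -1, 0], "yaw": -0.6, "grip": 0.15}, {"offset": [-0.4, -1, 0], "yaw": -0.6, "grip": 0.15}, {"offset": [-0.3, -1, 0], "yaw": -0.6, "grip": 0.15}, {"offset": [-0.3, -1, 0], "yaw": -0.6, "grip": 0.15}, {"offset": [-0.2, -1, 0], "yaw": -0.3, "grip": 0.15}]'

```text
time: 29.45
position: [0.4592, 0.031, 0.1202]
eef_rot: [0.998, -0.066, 0.001, -0.0]
force: [0.9, -0.4, -0.8]
finger_gap: 0.0501
gripper_force: 0.0
```

Emit:
servo_tool --motion '[{"offset": [-0.2, -1, 0], "yaw": 0, "grip": 0.15}, {"offset": [0, -0.6, -0.3], "yaw": 0, "grip": 0.15}, {"offset": [0, 0, -0.3], "yaw": 0, "grip": 0.15}, {"offset": [0, 0, -0.3], "yaw": 0, "grip": 0.15}, {"offset": [0, 0, 0], "yaw": 0, "grip": 0.15}]'

```text
time: 29.95
position: [0.4517, -0.0152, 0.0907]
eef_rot: [0.998, -0.065, -0.001, -0.0]
force: [-0.0, 0.1, -0.6]
finger_gap: 0.0496
gripper_force: 0.0
```

```bash
python3 -c "
from h import *
st()
w=cam('wrist');blades(w,200,30,470,300)
"
```

```text
t 29.95 p [ 0.4517 -0.0152  0.0907] yaxis -97.43 z [-0.002  0.001 -1.   ] F [-0.   0.1 -0.6] gap 0.0496 gf 0.0
handle px [213. 270.] ctr [0.398  0.0945] size [32. 65.] ang -18.0
handle px [334. 218.] ctr [ 0.4384 -0.0207] size [23. 88.] ang -6.5
handle px [375. 256.] ctr [ 0.3893 -0.0317] size [129. 214.] ang -71.9
steel px [404. 287.] ctr [ 0.3591 -0.0787] size [32. 11.] ang 81.6
steel px [435. 125.] ctr [ 0.5076 -0.1135] size [22. 71.] ang -11.9
steel px [333. 125.] ctr [ 0.5158 -0.03  ] size [22. 70.] ang -6.9
steel px [286.  36.] ctr [ 0.588  -0.0048] size [149.  25.] ang 80.2
```

Emit:
servo_tool --motion '[{"offset": [0.09, -0.25, -0.6], "yaw": 0.1, "grip": 0.1}, {"offset": [0, 0, -0.8], "yaw": 0, "grip": 0.1}, {"offset": [0, 0, -0.8], "yaw": 0, "grip": 0.1}, {"offset": [0, 0, -0.3], "yaw": 0, "grip": 0.1}, {"offset": [0, 0, 0], "yaw": 0, "grip": 0.1}]'

```text
time: 30.5
position: [0.4541, -0.0228, 0.016]
eef_rot: [0.998, -0.06, -0.001, -0.0]
force: [-0.4, -0.6, 0.5]
finger_gap: 0.0481
gripper_force: 0.0
```

Emit:
servo_tool --motion '[{"offset": [0, 0, 0], "yaw": 0, "grip": 0.05}, {"offset": [0, 0, 0], "yaw": 0, "grip": 0}]'

```text
time: 30.7
position: [0.4564, -0.0237, 0.0184]
eef_rot: [0.998, -0.06, 0.001, 0.0]
force: [0.8, 0.5, -0.6]
finger_gap: 0.0448
gripper_force: 0.0
```

```bash
python3 -c "
from h import *
st()
w=cam('wrist');blades(w,280,60,370,230)
"
```

```text
t 30.7 p [ 0.4564 -0.0237  0.0184] yaxis -96.87 z [ 0.002 -0.    -1.   ] F [ 0.8  0.5 -0.6] gap 0.0448 gf 0.0
handle px [324. 216.] ctr [ 0.4749 -0.0254] size [23. 16.] ang 83.1
steel px [325. 140.] ctr [ 0.5162 -0.0303] size [22. 69.] ang -7.1
```

Emit:
servo_tool --motion '[{"offset": [0, 0, -0.46], "yaw": 0, "grip": 0}, {"offset": [0, 0, 0], "yaw": 0, "grip": 0}, {"offset": [0, 0, 0], "yaw": 0, "grip": 0}]'

```text
time: 31.05
position: [0.4553, -0.0237, 0.0037]
eef_rot: [0.998, -0.06, 0.0, 0.0]
force: [-0.1, -0.3, 0.6]
finger_gap: 0.0434
gripper_force: 0.0
```

Emit:
servo_tool --motion '[{"offset": [0, 0, 0], "yaw": 0, "grip": -0.3}, {"offset": [0, 0, 0], "yaw": 0, "grip": -1}, {"offset": [0, 0, 0], "yaw": 0, "grip": -1}, {"offset": [0, 0, 0], "yaw": 0, "grip": -1}, {"offset": [0, 0, 0], "yaw": 0, "grip": -1}]'

```text
time: 31.55
position: [0.4554, -0.0237, 0.0036]
eef_rot: [0.998, -0.06, 0.0, 0.0]
force: [-0.8, -0.5, 3.5]
finger_gap: 0.0235
gripper_force: 40.0
```

Emit:
servo_tool --motion '[{"offset": [0, 0, 0.4], "yaw": 0, "grip": -1}, {"offset": [0, 0, 1], "yaw": 0, "grip": -1}, {"offset": [0, 0.3, 1], "yaw": 0, "grip": -1}, {"offset": [0, 0.8, 0.8], "yaw": 0.5, "grip": -1}, {"offset": [0.2, 0.9, 0], "yaw": 0.5, "grip": -1}]'

```text
time: 32.05
position: [0.4638, 0.0363, 0.1038]
eef_rot: [1.0, -0.01, 0.004, 0.0]
force: [1.3, 0.6, -2.4]
finger_gap: 0.0235
gripper_force: 40.0
```

Emit:
servo_tool --motion '[{"offset": [0.2, 1, 0], "yaw": 0.6, "grip": -1}, {"offset": [0.2, 1, 0], "yaw": 0.6, "grip": -1}, {"offset": [0.2, 1, 0], "yaw": 0.6, "grip": -1}, {"offset": [0.2, 1, 0], "yaw": 0.6, "grip": -1}, {"offset": [0.2, 1, 0], "yaw": 0.6, "grip": -1}]'

```text
time: 32.55
position: [0.4911, 0.1877, 0.0999]
eef_rot: [0.99, 0.141, 0.0, 0.0]
force: [0.2, 0.2, -1.0]
finger_gap: 0.0239
gripper_force: 40.0
```

Emit:
servo_tool --motion '[{"offset": [0.2, 1, 0], "yaw": 0.6, "grip": -1}, {"offset": [0.2, 1, 0], "yaw": 0.5, "grip": -1}, {"offset": [0.2, 0.9, 0], "yaw": 0, "grip": -1}, {"offset": [0, 0, 0], "yaw": 0, "grip": -1}, {"offset": [0, 0, 0], "yaw": 0, "grip": -1}]'

```text
time: 33.05
position: [0.5087, 0.2736, 0.0994]
eef_rot: [0.981, 0.194, -0.0, 0.0]
force: [-0.5, -0.6, -1.5]
finger_gap: 0.0231
gripper_force: 40.0
```

```bash
python3 -c "
from h import *
slotlook()"
```

```text
t 33.05 p [0.5087 0.2736 0.0994] yaxis -67.59 z [-0.001 -0.    -1.   ] F [-0.5 -0.6 -1.5] gap 0.0231 gf 40.0
wall left -267.8 -244.2 front 74.2
wall left -88.6 -68.4 front 136.8
wall left -40.7 -8.6 front 136.8
wall left 19.3 50.9 front 136.8
wall left 79.0 111.3 front 136.9
wall left 139.0 159.8 front 137.0
blade v 130 303 344 ahead 68.2 left 1.3
blade v 165 303 344 ahead 50.1 left 1.3
```

Emit:
servo_tool --motion '[{"offset": [-0.05, 0.12, -0.4], "yaw": 0, "grip": -1}, {"offset": [0, 0, -0.8], "yaw": 0, "grip": -1}, {"offset": [0, 0, -0.8], "yaw": 0, "grip": -1}, {"offset": [0, 0, -0.7], "yaw": 0, "grip": -1}, {"offset": [0, 0, 0], "yaw": 0, "grip": -1}]'

```text
time: 33.6
position: [0.5041, 0.2748, 0.0141]
eef_rot: [0.981, 0.193, -0.004, 0.001]
force: [0.2, -1.1, -0.7]
finger_gap: 0.0233
gripper_force: 40.0
```

Emit:
servo_tool --motion '[{"offset": [0.45, 0.185, 0], "yaw": 0, "grip": -1}, {"offset": [0.45, 0.185, 0], "yaw": 0, "grip": -1}, {"offset": [0, 0, 0], "yaw": 0, "grip": -1}, {"offset": [0, 0, 0], "yaw": 0, "grip": -1}]'

```text
time: 34.0
position: [0.5347, 0.2877, 0.0188]
eef_rot: [0.981, 0.193, 0.0, -0.0]
force: [0.3, -0.2, -0.6]
finger_gap: 0.0235
gripper_force: 40.0
```

```bash
python3 -c "
from h import *
slotlook()"
```

```text
t 34.0 p [0.5347 0.2877 0.0188] yaxis -67.7 z [ 0.  0. -1.] F [ 0.3 -0.2 -0.6] gap 0.0235 gf 40.0
wall left -91.9 -71.5 front 107.5
wall left -43.3 -11.9 front 107.5
wall left 16.0 48.1 front 107.4
wall left 76.1 107.9 front 107.5
blade v 165 303 344 ahead 50.1 left 1.2
```

Emit:
servo_tool --motion '[{"offset": [0, 0.025, -0.06], "yaw": 0, "grip": -1}, {"offset": [0.3, 0.124, 0], "yaw": 0, "grip": -1}, {"offset": [0.3, 0.124, 0], "yaw": 0, "grip": -1}, {"offset": [0.3, 0.124, 0], "yaw": 0, "grip": -1}, {"offset": [0, 0, 0], "yaw": 0, "grip": -1}]'

```text
time: 34.55
position: [0.5636, 0.3006, 0.0169]
eef_rot: [0.981, 0.194, 0.001, -0.0]
force: [-0.3, 0.8, -1.8]
finger_gap: 0.0239
gripper_force: 40.0
```

Emit:
servo_tool --motion '[{"offset": [0.35, 0.144, 0], "yaw": 0, "grip": -1}, {"offset": [0.35, 0.144, 0], "yaw": 0, "grip": -1}, {"offset": [0.35, 0.144, 0], "yaw": 0, "grip": -1}, {"offset": [0.35, 0.144, 0], "yaw": 0, "grip": -1}, {"offset": [0.15, 0.062, 0], "yaw": 0, "grip": -1}]'

```text
time: 35.05
position: [0.6089, 0.3194, 0.0163]
eef_rot: [0.981, 0.194, 0.0, -0.0]
force: [-0.0, -0.2, -0.8]
finger_gap: 0.0234
gripper_force: 40.0
```

Emit:
servo_tool --motion '[{"offset": [0.1, 0.04, 0], "yaw": 0, "grip": -1}, {"offset": [0.1, 0.04, 0], "yaw": 0, "grip": -1}, {"offset": [0.1, 0.04, 0], "yaw": 0, "grip": -1}, {"offset": [0, 0, 0], "yaw": 0, "grip": -1}, {"offset": [0, 0, 0], "yaw": 0, "grip": -1}]'

```text
time: 35.55
position: [0.6097, 0.3198, 0.0145]
eef_rot: [0.981, 0.194, -0.009, 0.002]
force: [-22.2, -10.9, 12.7]
finger_gap: 0.0235
gripper_force: 40.0
```

Emit:
servo_tool --motion '[{"offset": [-0.1, -0.04, 0], "yaw": 0, "grip": -1}, {"offset": [0, 0, 0], "yaw": 0, "grip": -0.3}, {"offset": [0, 0, 0], "yaw": 0, "grip": -0.1}, {"offset": [0, 0, 0], "yaw": 0, "grip": -0.05}, {"offset": [0, 0, 0.3], "yaw": 0, "grip": -0.05}]'

```text
time: 36.05
position: [0.6134, 0.3212, 0.0245]
eef_rot: [0.981, 0.194, -0.001, 0.0]
force: [-1.0, -0.8, -0.1]
finger_gap: 0.0399
gripper_force: 0.0
```

Emit:
servo_tool --motion '[{"offset": [0, 0, 0.6], "yaw": 0, "grip": -0.05}, {"offset": [0, 0, 1], "yaw": 0, "grip": -0.05}, {"offset": [-0.3, -0.2, 1], "yaw": 0, "grip": 0.15}, {"offset": [-0.6, -0.5, 0.5], "yaw": 0, "grip": 0.15}, {"offset": [-0.5, -0.3, 0], "yaw": 0, "grip": 0.15}]'

```text
time: 36.55
position: [0.5747, 0.292, 0.1245]
eef_rot: [0.981, 0.194, 0.004, -0.001]
force: [0.4, 0.1, 0.2]
finger_gap: 0.0494
gripper_force: 0.0
```

```bash
python3 -c "
from h import *
homecheck()"
```

```text
t 36.55 p [0.5747 0.292  0.1245] yaxis -67.67 z [ 0.008  0.003 -1.   ] F [0.4 0.1 0.2] gap 0.0494 gf 0.0
wall left -281.4 -227.2 front 0.5
wall left -80.5 -60.4 front 67.9
wall left -32.6 -0.6 front 68.5
wall left 27.2 59.3 front 68.4
wall left 87.1 119.4 front 68.3
wall left 147.5 167.3 front 68.1
blade v 60 294 325 ahead 104.2 left 8.1
blade v 95 294 325 ahead 86.1 left 8.2
dark: ahead -36.4 2.0 left -320.2 -265.2
dark: ahead -16.1 68.6 left 58.3 83.5
dark: ahead -15.8 68.5 left 1.6 24.3
```

Emit:
servo_tool --motion '[{"offset": [-0.4, -1, 0], "yaw": -0.6, "grip": 0.15}, {"offset": [-0.4, -1, 0], "yaw": -0.6, "grip": 0.15}, {"offset": [-0.3, -1, 0], "yaw": -0.6, "grip": 0.15}, {"offset": [-0.3, -1, 0], "yaw": -0.6, "grip": 0.15}, {"offset": [-0.3, -1, 0], "yaw": -0.6, "grip": 0.15}]'

```text
time: 37.15
position: [0.5217, 0.1407, 0.1194]
eef_rot: [0.999, 0.044, 0.001, -0.0]
force: [0.6, -0.7, 0.2]
finger_gap: 0.0499
gripper_force: 0.0
```

Emit:
servo_tool --motion '[{"offset": [-0.3, -1, 0], "yaw": -0.6, "grip": 0.15}, {"offset": [-0.3, -1, 0], "yaw": -0.6, "grip": 0.15}, {"offset": [-0.3, -1, 0], "yaw": -0.6, "grip": 0.15}, {"offset": [-0.3, -1, 0], "yaw": -0.6, "grip": 0.15}, {"offset": [-0.2, -1, 0], "yaw": -0.4, "grip": 0.15}]'

```text
time: 37.65
position: [0.4796, -0.0096, 0.1195]
eef_rot: [0.995, -0.096, 0.001, 0.0]
force: [0.6, -0.5, -0.9]
finger_gap: 0.0501
gripper_force: 0.0
```

Emit:
servo_tool --motion '[{"offset": [0, -0.9, -0.5], "yaw": 0, "grip": 0.15}, {"offset": [0, -0.6, -0.5], "yaw": 0, "grip": 0.15}, {"offset": [0, 0, 0], "yaw": 0, "grip": 0.15}, {"offset": [0, 0, 0], "yaw": 0, "grip": 0.15}]'

```text
time: 38.05
position: [0.4797, -0.0535, 0.0889]
eef_rot: [0.995, -0.096, 0.0, -0.0]
force: [-0.3, 0.8, 0.0]
finger_gap: 0.0502
gripper_force: 0.0
```

```bash
python3 -c "
from h import *
st()
w=cam('wrist');blades(w,200,30,470,235)
"
```

```text
t 38.05 p [ 0.4797 -0.0535  0.0889] yaxis -100.97 z [ 0.  0. -1.] F [-0.3  0.8  0. ] gap 0.0502 gf 0.0
handle px [387. 218.] ctr [ 0.4614 -0.1025] size [25. 29.] ang -11.3
steel px [387. 191.] ctr [ 0.4861 -0.1057] size [15. 22.] ang -7.7
steel px [393. 146.] ctr [ 0.5178 -0.1157] size [22. 50.] ang -11.6
steel px [329.  53.] ctr [ 0.6067 -0.0858] size [228.  36.] ang 90.0
steel px [229.  36.] ctr [ 0.627  -0.0074] size [58. 21.] ang 72.8
```

Emit:
servo_tool --motion '[{"offset": [-0.5, -0.75, 0], "yaw": -0.13, "grip": 0.1}, {"offset": [-0.5, -0.8, 0], "yaw": 0, "grip": 0.1}, {"offset": [0, 0, -0.8], "yaw": 0, "grip": 0.1}, {"offset": [0, 0, -0.8], "yaw": 0, "grip": 0.1}, {"offset": [0, 0, -0.4], "yaw": 0, "grip": 0.1}]'

```text
time: 38.6
position: [0.449, -0.099, 0.0277]
eef_rot: [0.995, -0.101, -0.0, -0.0]
force: [-1.4, 1.4, -0.9]
finger_gap: 0.0483
gripper_force: 0.0
```

Emit:
servo_tool --motion '[{"offset": [0, 0, 0], "yaw": 0, "grip": 0.1}, {"offset": [0, 0, 0], "yaw": 0, "grip": 0.1}, {"offset": [0, 0, 0], "yaw": 0, "grip": 0.1}]'

```text
time: 38.9
position: [0.4504, -0.1001, 0.0297]
eef_rot: [0.995, -0.101, 0.001, 0.0]
force: [0.2, -0.1, 0.5]
finger_gap: 0.048
gripper_force: 0.0
```

```bash
python3 -c "
from h import *
st()
w=cam('wrist');blades(w,270,60,380,230)
"
```

```text
t 38.9 p [ 0.4504 -0.1001  0.0297] yaxis -101.6 z [ 0.002 -0.001 -1.   ] F [ 0.2 -0.1  0.5] gap 0.048 gf 0.0
handle px [328. 215.] ctr [ 0.4653 -0.1052] size [23. 19.] ang 78.3
steel px [328. 224.] ctr [ 0.457  -0.1037] size [7. 7.] ang 78.3
steel px [329. 150.] ctr [ 0.5079 -0.1141] size [22. 70.] ang -12.0
```

Emit:
servo_tool --motion '[{"offset": [-0.05, -0.06, -0.45], "yaw": 0, "grip": 0}, {"offset": [0, 0, -0.4], "yaw": 0, "grip": 0}, {"offset": [0, 0, 0], "yaw": 0, "grip": 0}, {"offset": [0, 0, 0], "yaw": 0, "grip": 0}]'

```text
time: 39.35
position: [0.4475, -0.1016, 0.0028]
eef_rot: [0.995, -0.101, -0.0, -0.0]
force: [-0.0, -0.7, -0.4]
finger_gap: 0.0435
gripper_force: 0.0
```

Emit:
servo_tool --motion '[{"offset": [0, 0, 0], "yaw": 0, "grip": -0.3}, {"offset": [0, 0, 0], "yaw": 0, "grip": -1}, {"offset": [0, 0, 0], "yaw": 0, "grip": -1}, {"offset": [0, 0, 0], "yaw": 0, "grip": -1}, {"offset": [0, 0, 0], "yaw": 0, "grip": -1}]'

```text
time: 39.85
position: [0.4479, -0.1019, 0.0033]
eef_rot: [0.995, -0.101, 0.0, 0.0]
force: [-0.6, -0.1, 2.4]
finger_gap: 0.0237
gripper_force: 40.0
```

Emit:
servo_tool --motion '[{"offset": [0, 0, 0.4], "yaw": 0, "grip": -1}, {"offset": [0, 0, 1], "yaw": 0, "grip": -1}, {"offset": [0, 0.4, 1], "yaw": 0.2, "grip": -1}, {"offset": [0, 0.8, 0.8], "yaw": 0.5, "grip": -1}, {"offset": [0, 1, 0], "yaw": 0.6, "grip": -1}]'

```text
time: 40.35
position: [0.4507, -0.0365, 0.1037]
eef_rot: [0.999, -0.036, 0.004, 0.001]
force: [1.1, 0.5, -1.4]
finger_gap: 0.0232
gripper_force: 40.0
```

Emit:
servo_tool --motion '[{"offset": [0, 1, 0], "yaw": 0.6, "grip": -1}, {"offset": [0, 1, 0], "yaw": 0.6, "grip": -1}, {"offset": [0, 1, 0], "yaw": 0.6, "grip": -1}, {"offset": [0.2, 1, 0], "yaw": 0.6, "grip": -1}, {"offset": [0.4, 1, 0], "yaw": 0.6, "grip": -1}]'

```text
time: 40.85
position: [0.4651, 0.1155, 0.0996]
eef_rot: [0.993, 0.114, -0.0, 0.0]
force: [0.7, 0.1, 0.6]
finger_gap: 0.0234
gripper_force: 40.0
```

Emit:
servo_tool --motion '[{"offset": [0.5, 1, 0], "yaw": 0.6, "grip": -1}, {"offset": [0.6, 1, 0], "yaw": 0.6, "grip": -1}, {"offset": [0.6, 1, 0], "yaw": 0.43, "grip": -1}, {"offset": [0.47, 0.6, 0], "yaw": 0, "grip": -1}, {"offset": [0, 0, 0], "yaw": 0, "grip": -1}]'

```text
time: 41.35
position: [0.5321, 0.2244, 0.0998]
eef_rot: [0.981, 0.195, 0.001, -0.0]
force: [0.1, -0.4, -0.9]
finger_gap: 0.0232
gripper_force: 40.0
```

```bash
python3 -c "
from h import *
slotlook()"
```

```text
t 41.35 p [0.5321 0.2244 0.0998] yaxis -67.54 z [ 0.002  0.001 -1.   ] F [ 0.1 -0.4 -0.9] gap 0.0232 gf 40.0
wall left -222.9 -186.7 front 44.2
wall left -34.4 -14.5 front 133.5
wall left 13.5 45.6 front 133.5
wall left 73.6 105.5 front 133.5
wall left 133.5 164.9 front 133.5
```

Emit:
servo_tool --motion '[{"offset": [0.02, -0.05, -0.45], "yaw": 0, "grip": -1}, {"offset": [0, 0, -0.8], "yaw": 0, "grip": -1}, {"offset": [0, 0, -0.8], "yaw": 0, "grip": -1}, {"offset": [0, 0, -0.72], "yaw": 0, "grip": -1}, {"offset": [0, 0, 0], "yaw": 0, "grip": -1}]'

```text
time: 41.9
position: [0.5271, 0.2185, 0.0116]
eef_rot: [0.981, 0.193, -0.004, 0.0]
force: [0.0, -0.8, -1.9]
finger_gap: 0.0234
gripper_force: 40.0
```

Emit:
servo_tool --motion '[{"offset": [0.4, 0.165, 0], "yaw": 0, "grip": -1}, {"offset": [0.4, 0.165, 0], "yaw": 0, "grip": -1}, {"offset": [0, 0, 0], "yaw": 0, "grip": -1}, {"offset": [0, 0, 0], "yaw": 0, "grip": -1}]'

```text
time: 42.3
position: [0.5552, 0.2301, 0.0164]
eef_rot: [0.981, 0.193, 0.0, 0.0]
force: [0.0, -0.0, -1.2]
finger_gap: 0.0231
gripper_force: 40.0
```

```bash
python3 -c "
from h import *
slotlook()"
```

```text
t 42.3 p [0.5552 0.2301 0.0164] yaxis -67.69 z [ 0. -0. -1.] F [ 0.  -0.  -1.2] gap 0.0231 gf 40.0
wall left -31.2 -10.7 front 110.7
wall left 17.3 49.0 front 110.5
wall left 77.3 109.2 front 110.6
```

Emit:
servo_tool --motion '[{"offset": [-0.027, 0.065, 0], "yaw": 0, "grip": -1}, {"offset": [0.3, 0.124, 0], "yaw": 0, "grip": -1}, {"offset": [0.3, 0.124, 0], "yaw": 0, "grip": -1}, {"offset": [0.3, 0.124, 0], "yaw": 0, "grip": -1}, {"offset": [0, 0, 0], "yaw": 0, "grip": -1}]'

```text
time: 42.85
position: [0.5834, 0.2443, 0.0163]
eef_rot: [0.981, 0.194, 0.001, -0.0]
force: [-0.8, 0.0, -0.5]
finger_gap: 0.0234
gripper_force: 40.0
```

Emit:
servo_tool --motion '[{"offset": [0.35, 0.144, 0], "yaw": 0, "grip": -1}, {"offset": [0.35, 0.144, 0], "yaw": 0, "grip": -1}, {"offset": [0.35, 0.144, 0], "yaw": 0, "grip": -1}, {"offset": [0.35, 0.144, 0], "yaw": 0, "grip": -1}, {"offset": [0.25, 0.103, 0], "yaw": 0, "grip": -1}]'

```text
time: 43.35
position: [0.6316, 0.2643, 0.0156]
eef_rot: [0.981, 0.194, -0.0, 0.0]
force: [-0.1, 0.7, -0.2]
finger_gap: 0.0233
gripper_force: 40.0
```

Emit:
servo_tool --motion '[{"offset": [0.1, 0.04, 0], "yaw": 0, "grip": -1}, {"offset": [0.1, 0.04, 0], "yaw": 0, "grip": -1}, {"offset": [0.1, 0.04, 0], "yaw": 0, "grip": -1}, {"offset": [0, 0, 0], "yaw": 0, "grip": -1}, {"offset": [0, 0, 0], "yaw": 0, "grip": -1}]'

```text
time: 43.85
position: [0.6327, 0.2648, 0.0139]
eef_rot: [0.981, 0.194, -0.009, 0.002]
force: [-22.4, -10.0, 13.7]
finger_gap: 0.0235
gripper_force: 40.0
```

Emit:
servo_tool --motion '[{"offset": [-0.1, -0.04, 0], "yaw": 0, "grip": -1}, {"offset": [0, 0, 0], "yaw": 0, "grip": -0.3}, {"offset": [0, 0, 0], "yaw": 0, "grip": -0.1}, {"offset": [0, 0, 0], "yaw": 0, "grip": -0.05}, {"offset": [0, 0, 0.3], "yaw": 0, "grip": -0.05}]'

```text
time: 44.35
position: [0.6363, 0.2663, 0.0239]
eef_rot: [0.981, 0.194, -0.001, 0.0]
force: [-0.4, 0.2, -0.2]
finger_gap: 0.0398
gripper_force: 0.0
```

Emit:
servo_tool --motion '[{"offset": [0, 0, 0.6], "yaw": 0, "grip": -0.05}, {"offset": [0, 0, 1], "yaw": 0, "grip": -0.05}, {"offset": [-0.3, -0.2, 1], "yaw": 0, "grip": 0.15}, {"offset": [-0.6, -0.3, 1], "yaw": 0, "grip": 0.5}, {"offset": [-0.6, -0.3, 1], "yaw": 0, "grip": 1}]'

```text
time: 44.85
position: [0.5922, 0.2424, 0.1662]
eef_rot: [0.981, 0.194, 0.001, -0.0]
force: [0.5, -0.3, 1.0]
finger_gap: 0.0578
gripper_force: 0.0
```

```bash
python3 - <<'E'
from h import *
homecheck()
# tray and bottles, jar from top
t=cam("top");cv2.imwrite("pics/t2.png",t["color"]);hsv=cv2.cvtColor(t["color"],cv2.COLOR_BGR2HSV);v=hsv[...,2]
def circ(x0,y0,x1,y1,m,z):
    k=np.zeros_like(v);k[y0:y1,x0:x1]=m[y0:y1,x0:x1]
    for c in cv2.findContours(k,0,1)[0]:
        if cv2.contourArea(c)>25:
            (p,r)=cv2.minEnclosingCircle(c);print("circ",np.round(p,1),round(r,1),on(t,p,z)[:2])
print("jar");circ(375,215,430,275,(v>155).astype(np.uint8),.062)
print("tray");k=((v>150)&(hsv[...,1]<60)).astype(np.uint8)
c=np.zeros_like(k);c[145:192,272:372]=k[145:192,272:372]
q=cv2.findNonZero(c);r=cv2.minAreaRect(q);print(r,[on(t,b,.014)[:2].round(4) for b in cv2.boxPoints(r)],on(t,r[0],.014))
E
```

```text
t 44.85 p [0.5922 0.2424 0.1662] yaxis -67.66 z [ 0.003  0.001 -1.   ] F [ 0.5 -0.3  1. ] gap 0.0578 gf 0.0
wall left -187.7 -159.7 front -12.3
wall left -28.1 -7.6 front 71.2
wall left 20.6 52.2 front 70.7
wall left 80.5 112.8 front 68.8
wall left 140.9 174.3 front 70.7
wall left 201.1 221.3 front 71.3
blade v 60 305 332 ahead 104.1 left 3.7
blade v 95 305 332 ahead 86.0 left 3.7
dark: ahead -24.2 9.7 left -227.6 -185.0
dark: ahead -13.5 71.5 left 51.5 75.6
dark: ahead -13.6 71.5 left -4.8 17.6
dark: ahead -12.3 83.3 left 108.4 134.9
jar
circ [393.8 253.7] 7.4 [ 0.3523 -0.2363]
tray
((322.0, 166.0), (42.0, 98.0), 90.0) [array([0.7599, 0.1853]), array([ 0.7483, -0.1735]), array([ 0.5943, -0.1681]), array([0.6054, 0.1892])] [0.6768 0.008  0.014 ]
```

Emit:
servo_tool --motion '[{"offset": [-0.5, -0.2, 1], "yaw": 0, "grip": 1}, {"offset": [-0.5, -0.5, 0.9], "yaw": -0.5, "grip": 1}, {"offset": [-0.5, -0.8, 0.8], "yaw": -0.5, "grip": 1}, {"offset": [-0.5, -1, 0.6], "yaw": -0.6, "grip": 1}, {"offset": [-0.5, -1, 0], "yaw": -0.6, "grip": 1}]'

```text
time: 45.5
position: [0.5182, 0.1371, 0.2653]
eef_rot: [0.996, 0.084, 0.003, -0.0]
force: [1.3, 0.5, 0.6]
finger_gap: 0.0871
gripper_force: 0.0
```

Emit:
servo_tool --motion '[{"offset": [-0.5, -1, 0], "yaw": -0.6, "grip": 1}, {"offset": [0, -1, 0], "yaw": -0.6, "grip": 1}, {"offset": [0, -1, 0], "yaw": -0.5, "grip": 1}, {"offset": [0, -1, 0], "yaw": 0, "grip": 1}, {"offset": [0, -0.5, 0], "yaw": 0, "grip": 1}]'

```text
time: 46.0
position: [0.5021, 0.0006, 0.2619]
eef_rot: [1.0, -0.001, -0.0, 0.0]
force: [-0.1, -0.1, -0.1]
finger_gap: 0.0867
gripper_force: 0.0
```

```bash
python3 - <<'E'
from h import *
p=st()["position"];w=cam("wrist");cv2.imwrite("pics/w12.png",w["color"]);hsv=cv2.cvtColor(w["color"],cv2.COLOR_BGR2HSV);v=hsv[...,2].astype(int);h=hsv[...,0];s=hsv[...,1]
for n,q in(("tray corners",[(.72,.15),(.72,-.14),(.63,.15),(.63,-.14)]),):
    for a in q: print(proj(w,np.array([*a,.014])))
print("jar pred",proj(w,np.array([.352,-.236,.062])))
# edges of the tray: column scan of strong bluish steel
lab=((s>8)&(s<60)&(h>90)&(h<125)&(v>130)).astype(np.uint8)
for c in cv2.findContours(cv2.morphologyEx(lab,cv2.MORPH_CLOSE,np.ones((3,3))),0,1)[0]:
    if cv2.contourArea(c)>150:
        P=np.array([on(w,k[0],.014)[:2]*1000 for k in c],np.float32);r=cv2.minAreaRect(P);print("steel",cv2.boundingRect(c),np.round(r[0],1),np.round(r[1],1),round(r[2],1))
am=((h<18)&(s>140)).astype(np.uint8)
for c in cv2.findContours(am,0,1)[0]:
    if cv2.contourArea(c)>60: print("amber",cv2.boundingRect(c))
E
```

```text
t 46.0 p [0.5021 0.0006 0.2619] yaxis -90.11 z [-0. -0. -1.] F [-0.1 -0.1 -0.1] gap 0.0867 gf 0.0
(np.float64(214.3876426896063), np.float64(15.183565199081471))
(np.float64(427.82883592447683), np.float64(13.877331380577829))
(np.float64(213.6651890983402), np.float64(77.41810672810661))
(np.float64(428.9371645856464), np.float64(76.33399786697606))
jar pred (np.float64(482.98868886505886), np.float64(275.89029996876803))
steel (68, 71, 21, 42) [644.7 406.4] [72.8 24.9] 24.1
steel (90, 50, 23, 44) [668.2 349.6] [73.7 24.7] 25.0
steel (116, 28, 26, 46) [691.1 293.5] [73.7 24.3] 24.1
steel (211, 11, 217, 77) [668.5   8.9] [ 89.6 288.9] 3.1
amber (0, 139, 65, 138)
amber (65, 107, 15, 22)
amber (87, 88, 16, 17)
amber (111, 68, 18, 17)
amber (140, 51, 19, 18)
amber (219, 23, 42, 42)
amber (0, 10, 18, 67)
```

Tray centre is (0.6685, 0.0089) with yaw 3.1° (89.6×288.9 measured). The jar appears to have been knocked to about (0.352,-0.236). Going to look at it.

Emit:
servo_tool --motion '[{"offset": [-0.3, -0.6, 0], "yaw": 1, "grip": 1}, {"offset": [-0.3, -0.6, 0], "yaw": 1, "grip": 1}, {"offset": [-0.3, -0.6, 0], "yaw": 1, "grip": 1}, {"offset": [-0.3, -0.6, 0], "yaw": 1, "grip": 1}, {"offset": [-0.3, -0.6, 0], "yaw": 1, "grip": 1}]'

```text
time: 46.55
position: [0.457, -0.0872, 0.2618]
eef_rot: [0.968, 0.25, 0.0, -0.0]
force: [-0.3, -0.0, 0.3]
finger_gap: 0.0873
gripper_force: 0.0
```

Emit:
servo_tool --motion '[{"offset": [-0.35, -0.65, 0], "yaw": 1, "grip": 1}, {"offset": [-0.35, -0.65, 0], "yaw": 1, "grip": 1}, {"offset": [-0.35, -0.65, 0], "yaw": 1, "grip": 1}, {"offset": [-0.35, -0.65, 0], "yaw": 1, "grip": 1}, {"offset": [-0.35, -0.65, 0], "yaw": 1, "grip": 1}]'

```text
time: 47.05
position: [0.4046, -0.1849, 0.2619]
eef_rot: [0.876, 0.482, 0.0, -0.0]
force: [0.2, 0.0, 0.4]
finger_gap: 0.087
gripper_force: 0.0
```

Emit:
servo_tool --motion '[{"offset": [-0.35, -0.65, 0], "yaw": 1, "grip": 1}, {"offset": [-0.35, -0.65, 0], "yaw": 1, "grip": 1}, {"offset": [-0.35, -0.65, 0], "yaw": 1, "grip": 1}, {"offset": [-0.35, -0.65, 0], "yaw": 1, "grip": 1}, {"offset": [-0.35, -0.65, 0], "yaw": 1, "grip": 1}]'

```text
time: 47.55
position: [0.3523, -0.2826, 0.2618]
eef_rot: [0.73, 0.683, 0.0, -0.0]
force: [-0.4, 0.4, 0.6]
finger_gap: 0.0868
gripper_force: 0.0
```

```bash
cat >> h.py <<'E'
def jarlook():
    p=st()["position"];w=cam("wrist");hsv=cv2.cvtColor(w["color"],cv2.COLOR_BGR2HSV);v=hsv[...,2].astype(int)
    print("pred",proj(w,np.array([.352,-.236,.062])))
    g=cv2.medianBlur(w["color"].max(2),5)
    for th in(215,225,235,245):
        k=(v>th).astype(np.uint8);k=cv2.morphologyEx(k,cv2.MORPH_OPEN,np.ones((3,3)))
        for c in cv2.findContours(k,0,1)[0]:
            P=np.array([on(w,a[0],.062)[:2]*1000 for a in c],np.float32)
            if len(c)>20:
                q,r=cv2.minEnclosingCircle(P);A=cv2.contourArea(P)
                if 15<r<40 and A/(np.pi*r*r)>.7: print(th,"px",c.mean(0)[0].round(),"ctr",np.round(q,1),"r",round(r,1),"fill",round(A/(np.pi*r*r),2))
    C=cv2.HoughCircles(g,cv2.HOUGH_GRADIENT,1.5,30,param1=80,param2=30,minRadius=15,maxRadius=60)
    if C is not None:
        for c in C[0][:6]: print("hough",c,on(w,c[:2],.062)[:2])
    cv2.imwrite("pics/j%d.png"%int(env.sense()["time"]*100),w["color"])
E
python3 -c "
from h import *
jarlook()"
```

```text
t 47.55 p [ 0.3523 -0.2826  0.2618] yaxis -3.79 z [ 0.     0.001 -1.   ] F [-0.4  0.4  0.6] gap 0.0868 gf 0.0
pred (np.float64(321.7468584219656), np.float64(138.66289775641908))
hough [516.75 288.75  57.45] [ 0.6519 -0.4818]
hough [498.75 252.75  55.8 ] [ 0.6007 -0.4088]
hough [318.75 168.75  59.1 ] [ 0.346  -0.2716]
hough [431.25 273.75  59.1 ] [ 0.4927 -0.4287]
hough [119.25 296.25  44.1 ] [-0.006  -0.4565]
hough [539.25  57.75  52.35] [ 0.6561 -0.1283]
```

```bash
python3 - <<'E'
import cv2
a=cv2.imread("pics/j4755.png") if __import__("os").path.exists("pics/j4755.png") else cv2.imread(sorted(__import__("glob").glob("pics/j*.png"))[-1])
h=cv2.cvtColor(a,cv2.COLOR_BGR2HSV)
for v in range(70,240,8): print(v," ".join("%3d"%h[v,u,2] for u in range(230,420,8)))
E
```

```text
70 108 113 111 198 216 191 194 164 178 173 210 212 213 213 212 211 210 209 208 209 205 205 202 200
78 112 109 112 113 192 192 205 200 195 192 211 212 213 213 213 211 212 210 211 209 207 205 202 202
86 110 190 196 111 111 155 206 170 170 170 212 214 213 214 213 213 213 211 209 210 207 207 204 200
94 101 209 211 198 110 107 159 168 171 170 213 214 214 214 214 213 211 211 212 210 207 207 202 200
102 208 208 213 205 208 116  98  86 170 172 215 213 216 215 214 213 213 213 212 210 210 207 203 202
110 210 203 204 203 210 208  97  81  78 170 195 200 210 215 215 214 213 211 213 211 208 208 204 203
118 204 208 206 205 211 205 203  97  99 105 231 235 224 152 213 209 207 213 208 204 205 207 204 214
126 201 209 205 209 207 205 207 210 107 122 114 234 234 234 182 207 212 213 205 211 204 210 209 202
134 208 213 209 211 207 201 208 210 204 120 121 119 234 233 199 207 205 208 205 205 205 215 209 202
142 206 206 212 206 205 215 204 203 111 121 121 122 121 234 185 211 206 207 206 203 208 208 211 208
150 105 203 108 110 112 111 108 107 110 116 120 119 121 120 103 112 107 111 108 199 204 210 212 216
158 
[... 395 characters left out ...]

190 208 208  97  95  82 104 110 107 111 112 110 107 109 108 108 107 108 108 111 205 203 207 202 109
198 205 206 212  83  84 106 108 109 110 105 109 111 201 206 198 153 172 160 201 192 204 206 206 106
206 210 201 208 164 168 150 104 106 108 107 106 200 210 207 211 205 203 202 210 206 200 203 163 109
214 212 212 206 206 167 167 210 111 108 104 201 210 205 198 207 200 199 200 197 211 202 199 102 114
222 214 206 207 212 165 165 214 206 107 177 204 201 211 199 205 204 199 206 204 203 198 193 106 113
230 209 212 197 209 192 165 120 197 204 205 199 206 211 207 207 202 204 201 202 209 204 200 110 144
238 135  15  27 201 203 164 169 207 206 206 207 205 204 202 207 208 198 197 200 206 206 166  26  17
```

```bash
python3 -c "
from h import *
w=cam('wrist');print(on(w,(319,136.5),.062),on(w,(298,136.5),.062),on(w,(341,136.5),.062))
a=cv2.cvtColor(w['color'],cv2.COLOR_BGR2HSV)
for v in(126,134,138,142,150): print(v,[int(x) for x in a[v,286:352,2]])"
```

```text
[ 0.3472 -0.2361  0.062 ] [ 0.3228 -0.2344  0.062 ] [ 0.3728 -0.2376  0.062 ]
126 [208, 211, 208, 206, 204, 203, 206, 207, 140, 108, 102, 109, 105, 97, 102, 120, 122, 120, 122, 120, 122, 122, 122, 121, 122, 122, 119, 112, 106, 188, 246, 240, 236, 235, 234, 234, 234, 234, 234, 234, 234, 233, 233, 233, 233, 234, 234, 234, 234, 234, 234, 233, 234, 233, 233, 235, 237, 241, 211, 132, 157, 211, 208, 206, 207, 208]
134 [211, 209, 208, 207, 203, 202, 199, 199, 203, 205, 200, 201, 176, 104, 120, 119, 121, 120, 121, 120, 121, 121, 120, 122, 122, 121, 120, 120, 122, 122, 120, 120, 121, 120, 121, 120, 116, 116, 207, 172, 217, 238, 234, 233, 233, 233, 233, 233, 233, 233, 233, 233, 233, 233, 233, 233, 233, 235, 235, 222, 131, 201, 206, 204, 205, 208]
138 [209, 207, 204, 201, 201, 202, 205, 209, 212, 199, 167, 163, 138, 92, 102, 117, 120, 121, 122, 120, 121, 121, 120, 122, 121, 120, 121, 121, 121, 122, 121, 120, 122, 121, 121, 121, 121, 120, 120, 119, 118, 110, 113, 158, 222, 234, 235, 233, 233, 233, 233, 232, 233, 233, 233, 233, 234, 237, 222, 156, 214, 201, 198, 197, 201, 206]
142 [205, 206, 202, 201, 206, 214, 194, 144, 98, 106, 110, 111, 110, 106, 103, 108, 120, 122, 118, 118, 120, 120, 118, 120, 118, 121, 119, 118, 120, 120, 121, 120, 119, 120, 121, 118, 121, 119, 121, 119, 120, 120, 120, 120, 118, 112, 124, 147, 174, 243, 238, 234, 233, 232, 233, 234, 234, 219, 199, 218, 213, 209, 207, 207, 208, 210]
150 [109, 108, 108, 109, 110, 110, 111, 109, 108, 111, 112, 108, 107, 107, 109, 110, 112, 111, 110, 107, 103, 109, 115, 120, 122, 120, 120, 119, 120, 121, 120, 120, 119, 120, 120, 120, 121, 119, 120, 118, 120, 120, 119, 120, 119, 120, 120, 120, 120, 122, 119, 108, 103, 102, 103, 103, 101, 102, 104, 105, 107, 109, 111, 115, 115, 112]
```

Emit:
servo_tool --motion '[{"offset": [-0.02, 0.85, 0], "yaw": 0, "grip": 1}, {"offset": [-0.02, 0.87, 0], "yaw": 0, "grip": 1}, {"offset": [0, 0, -1], "yaw": 0, "grip": 1}, {"offset": [0, 0, -1], "yaw": 0, "grip": 1}, {"offset": [0, 0, -1], "yaw": 0, "grip": 1}]'

```text
time: 48.15
position: [0.3518, -0.2297, 0.1712]
eef_rot: [0.732, 0.681, 0.0, 0.001]
force: [0.1, 0.9, -0.2]
finger_gap: 0.087
gripper_force: 0.0
```

Emit:
servo_tool --motion '[{"offset": [0, 0, -1], "yaw": 0, "grip": 1}, {"offset": [0, 0, 0], "yaw": 0, "grip": 1}, {"offset": [0, 0, 0], "yaw": 0, "grip": 1}]'

```text
time: 48.45
position: [0.3512, -0.2301, 0.1422]
eef_rot: [0.732, 0.681, 0.0, -0.001]
force: [-0.2, -0.9, 0.1]
finger_gap: 0.0876
gripper_force: 0.0
```

```bash
python3 -c "
from h import *
st();w=cam('wrist');print(proj(w,np.array([.351,-.231,.062])));a=cv2.cvtColor(w['color'],cv2.COLOR_BGR2HSV)
for v in range(160,290,10): print(v,' '.join('%3d'%x for x in a[v,230:420:8,2]))"
```

```text
t 48.45 p [ 0.3512 -0.2301  0.1422] yaxis -4.08 z [-0.001  0.001 -1.   ] F [-0.2 -0.9  0.1] gap 0.0876 gf 0.0
(np.float64(325.17672508628226), np.float64(210.29062095758292))
160 131 114 118 116 104 114  97  85  86  85 105 104 104 105 104 136 220 101 101 102  95  98 217 207
170 117 116 121 120 108 102 100 103 105 104 107 112 115 109  97 120 123 124 120 118 120 119 223 220
180 120 118 113 115 119 113 118 121 118 112 110 103 103 102 119 104 118 116 121 117 113 118 226 216
190 119 118 118 120 117 118 120 123 112 113 129 129 129 129 128  97 118 118 116 119 114 116 216 222
200 120 115 117 119 116 116 117 115 107 128 128 129 129 128 128 129 108 121 114 117 115 121 217 217
210 116 116 118 121 121 117 117 116 126 127 127 127 127 129 127 128 195 120 118 115 113 121 221 222
220 118 114 118 120 114 114 117 116 115 128 128 128 128 128 128 127 115 116 122 119 120 114 217 212
230 220 224 219 116 114 117 114 116 114 129 127 128 127 129 125 130 217 222 225 220 214 218 215 216
240   0  26  27 218 200 115 120 116 117 112 109 125 126 142 217 217 219 212 220 217 220 177  29  17
250  18  26  26 218 204 215 104 118 116 114 210 217 220 211 219 218 212 216 214 212 217  32  25  27
260  28  25  20 182 210 218 216 217 102 113 216 207 216 219 220 219 210 214 214 219 215  22  29  25
270  27  27  22 229 218 214 214 215 216 213 218 216 217 211 214 215 214 214 220 219 208 164  26  25
280  58  57  56  59  56  57  56  57  55  57  57  56  56  55  56  54  55  57  57  58  57  59  57  55
```

Emit:
servo_tool --motion '[{"offset": [0, -0.05, -1], "yaw": 0, "grip": 1}, {"offset": [0, 0, -1], "yaw": 0, "grip": 1}, {"offset": [0, 0, -1], "yaw": 0, "grip": 1}, {"offset": [0, 0, -0.85], "yaw": 0, "grip": 1}, {"offset": [0, 0, 0], "yaw": 0, "grip": 1}]'

```text
time: 49.0
position: [0.35, -0.2314, 0.0252]
eef_rot: [0.732, 0.681, -0.0, -0.002]
force: [-0.3, 0.6, 0.5]
finger_gap: 0.087
gripper_force: 0.0
```

Emit:
servo_tool --motion '[{"offset": [0, 0, 0], "yaw": 0, "grip": 0.6}, {"offset": [0, 0, 0], "yaw": 0, "grip": 0.5}, {"offset": [0, 0, 0], "yaw": 0, "grip": 0}, {"offset": [0, 0, 0], "yaw": 0, "grip": 0}, {"offset": [0, 0, 0], "yaw": 0, "grip": 0}]' --newtons 25

```text
time: 49.5
position: [0.3517, -0.2332, 0.0276]
eef_rot: [0.732, 0.682, 0.0, 0.001]
force: [-1.0, 1.3, 6.6]
finger_gap: 0.0599
gripper_force: 25.0
```

Emit:
servo_tool --motion '[{"offset": [0, 0, 0], "yaw": 0, "grip": -1}, {"offset": [0, 0, 0], "yaw": 0, "grip": -1}]'

```text
time: 49.7
position: [0.3518, -0.2332, 0.0276]
eef_rot: [0.732, 0.682, 0.0, 0.001]
force: [0.2, 1.4, 6.7]
finger_gap: 0.0593
gripper_force: 25.0
```

Emit:
servo_tool --motion '[{"offset": [0, 0, 0.4], "yaw": 0, "grip": -1}, {"offset": [0, 0, 0.8], "yaw": 0, "grip": -1}, {"offset": [0, 0, 1], "yaw": 0, "grip": -1}, {"offset": [0, 0, 1], "yaw": 0, "grip": -1}, {"offset": [0, 0, 0], "yaw": 0, "grip": -1}]'

```text
time: 50.2
position: [0.353, -0.2345, 0.127]
eef_rot: [0.732, 0.682, 0.0, 0.004]
force: [-0.0, -1.1, -0.6]
finger_gap: 0.0596
gripper_force: 25.0
```

```bash
python3 -c "
from h import *
p=st()['position'];w=cam('wrist');a=cv2.cvtColor(w['color'],cv2.COLOR_BGR2HSV)
print(proj(w,np.array([p[0],p[1],p[2]+.0344])))
for v in range(190,310,6): print(v,' '.join('%3d'%x for x in a[v,250:404:6,2]))"
```

```text
t 50.2 p [ 0.353  -0.2345  0.127 ] yaxis -4.06 z [ 0.006 -0.006 -1.   ] F [-0.  -1.1 -0.6] gap 0.0596 gf 25.0
(np.float64(327.0497217907783), np.float64(284.7184672876348))
190 125 126 127 126 130 130 126 132 122 134 131 122 127 124 126 127 129 128 128 126 125 124 131 131 124 127
196 130 129 126 128 130 125 124 126 128 102 104 108 105 108 105 108 117 129 128 132 129 173 132 127 130 129
202 134 129 126 130 124 129 129 108 109 101 113 112 112 115 111 140 108 105 123 131 127 126 124 130 128 128
208 128 130 129 123 126 128 104 116 113 121 126 125 125 127 126 123 119 118 102 131 131 129 126 130 127 132
214 130 126 129 127 125 135 127 121 125 129 129 130 130 131 130 129 127 124 114 101 129 121 127 132 126 127
220 124 123 126 124 125 117 122 127 128 126 124 122 120 120 125 125 129 128 125 113 130 129 130 127 127 130
226 127 127 128 129 127 119 128 128 117 110 112 111 113 114 112 112 111 124 127 122 111 118 127 122 129 127
232 123 132 123 127 112 123 126 110 112 113 113 121 121 120 122 114 113 110 115 126 119 233 232 191 226 232
238 224  23  24  34 118 126 109 112 132 141 138 138 140 140 139
[... 532 characters left out ...]
 139 139 138 139 138 140 139 139 142  26  27  31  16
274  52  52  51  44  62  65  65  75  83  88  94  96  99  99  95  93  86  80  71  64  63  59  48  48  55  54
280  61  61  61  62  62  61  62  61  61  61  61  63  60  61  62  60  61  61  59  63  62  60  62  61  64  64
286  65  65  67  66  65  65  65  65  66  66  66  65  65  65  66  66  66  66  65  66  64  64  65  65  65  65
292  63  66  66  66  67  68  67  66  68  66  66  67  66  67  67  67  67  66  67  67  69  65  65  65  66  65
298  57  60  63  47  55  57  62  61  60  62  62  60  61  62  61  61  62  59  59  58  58  50  47  63  59  54
304  34  35 175 234 225 132 140 139 139 139 139 140 139 139 139 139 140 140 137 139 242 226 229  26  36  30
```

```bash
python3 -c "
from h import *
from scipy.optimize import least_squares
p=st()['position'];w=cam('wrist');V=cv2.cvtColor(w['color'],cv2.COLOR_BGR2HSV)[...,2].astype(int)
E=[]
for v in list(range(240,271,3)):
    l=[u for u in range(262,392) if 135<=V[v,u]<=145]
    # longest run
    runs=np.split(np.array(l),np.where(np.diff(l)>2)[0]+1);r=max(runs,key=len);E+=[(r[0],v+.5),(r[-1]+1,v+.5)]
z=p[2]+.0344
P=np.array([(on(w,e,z)[:2]-p[:2])*1000 for e in E])
s=least_squares(lambda q:np.hypot(P[:,0]-q[0],P[:,1]-q[1])-q[2],[0,0,27],loss='soft_l1').x
print('centre rel TCP',s,'res',np.abs(np.hypot(P[:,0]-s[0],P[:,1]-s[1])-s[2]).max())
"
```

```text
t 50.25 p [ 0.352  -0.2336  0.1247] yaxis -4.07 z [ 0.003 -0.003 -1.   ] F [ 0.2 -0.  -2.3] gap 0.06 gf 25.0
centre rel TCP [-1.1895  0.8969 26.3568] res 0.37512782488543905
```

Emit:
servo_tool --motion '[{"offset": [0, 0.3, 0.9], "yaw": 0, "grip": -1}, {"offset": [0.2, 0.7, 0.8], "yaw": 0.2, "grip": -1}, {"offset": [0.4, 0.8, 0.8], "yaw": 0.2, "grip": -1}, {"offset": [0.5, 0.8, 0], "yaw": 0.2, "grip": -1}, {"offset": [0.5, 0.8, 0], "yaw": 0.2, "grip": -1}]'

```text
time: 50.8
position: [0.3986, -0.1293, 0.1965]
eef_rot: [0.704, 0.71, -0.0, -0.001]
force: [-0.0, -0.1, -1.8]
finger_gap: 0.0598
gripper_force: 25.0
```

Emit:
servo_tool --motion '[{"offset": [0.5, 0.8, 0], "yaw": 0.2, "grip": -1}, {"offset": [0.5, 0.8, 0], "yaw": 0.25, "grip": -1}, {"offset": [0.5, 0.8, 0], "yaw": 0, "grip": -1}, {"offset": [0.5, 0.8, 0], "yaw": 0, "grip": -1}, {"offset": [0.6, 0.8, 0], "yaw": 0, "grip": -1}]'

```text
time: 51.3
position: [0.4757, -0.009, 0.195]
eef_rot: [0.688, 0.726, -0.001, -0.002]
force: [-0.2, -1.0, -2.1]
finger_gap: 0.0599
gripper_force: 25.0
```

Emit:
servo_tool --motion '[{"offset": [0.8, 0.65, 0], "yaw": 0, "grip": -1}, {"offset": [0.8, 0, 0], "yaw": 0, "grip": -1}, {"offset": [0.8, 0, 0], "yaw": 0, "grip": -1}, {"offset": [0.6, 0, 0], "yaw": 0, "grip": -1}, {"offset": [0, 0, 0], "yaw": 0, "grip": -1}]'

```text
time: 51.8
position: [0.567, 0.0092, 0.1947]
eef_rot: [0.688, 0.726, -0.001, -0.001]
force: [0.5, 0.1, -3.4]
finger_gap: 0.0598
gripper_force: 25.0
```

```bash
python3 - <<'E'
from h import *
p=st()["position"];w=cam("wrist");hsv=cv2.cvtColor(w["color"],cv2.COLOR_BGR2HSV);v=hsv[...,2].astype(int);h=hsv[...,0];s=hsv[...,1]
am=((h<20)&(s>120)&(v>40)).astype(np.uint8)
for c in cv2.findContours(am,0,1)[0]:
    if cv2.contourArea(c)>150: print("amber",cv2.boundingRect(c),cv2.minEnclosingCircle(c))
print("pred",proj(w,np.array([.6685-.095*np.sin(.054),.0089+.095,.108])),[proj(w,np.array([x,.0089+.145,.014])) for x in (.62,.70)])
lab=((s>8)&(s<60)&(h>90)&(h<125)&(v>60)).astype(np.uint8)
for c in cv2.findContours(cv2.morphologyEx(lab,cv2.MORPH_CLOSE,np.ones((5,5))),0,1)[0]:
    if cv2.contourArea(c)>200:
        P=np.array([on(w,k[0],.014)[:2]*1000 for k in c],np.float32);r=cv2.minAreaRect(P);print("steel",cv2.boundingRect(c),np.round(r[0],1),np.round(r[1],1),round(r[2],1),"max y",P[:,1].max())
E
```

```text
t 51.8 p [0.567  0.0092 0.1947] yaxis 3.11 z [-0.004  0.    -1.   ] F [ 0.5  0.1 -3.4] gap 0.0598 gf 25.0
amber (0, 158, 49, 76) ((30.07990837097168, 197.07443237304688), 39.710750579833984)
amber (403, 81, 48, 51) ((428.1414794921875, 106.48062133789062), 26.45634651184082)
pred (np.float64(447.27948625536936), np.float64(104.0632649421087)) [(np.float64(380.67320999234545), np.float64(56.55945003836493)), (np.float64(448.33626659993934), np.float64(66.10274674308732))]
steel (0, 298, 55, 102) [-472.1 -779.4] [1042.8  253.3] 47.9 max y -307.74863
steel (24, 289, 103, 111) [  78.4 -410.9] [286.4 363.4] 3.1 max y -229.65613
steel (211, 270, 226, 35) [ 572.6 -134.5] [309.9  50.6] 3.2 max y -101.75889
steel (445, 265, 105, 46) [ 839.8 -136.9] [187.   67.1] 3.8 max y -99.02925
steel (98, 264, 61, 43) [ 274.  -167.8] [125.   67.7] 2.1 max y -131.82481
steel (561, 181, 18, 27) [926.   15.5] [38.1 40.1] 18.7 max y 35.154007
steel (419, 150, 221, 250) [1311.6 -554.2] [ 584.  1255.8] 42.3 max y 106.27592
steel (569, 136, 18, 28) [925.7  81.9] [39.2 40. ] 13.7 max y 102.254616
steel (575, 90, 17, 28) [926.4 149.5] [37.6 39.4] 7.3 max y 169.38216
steel (371, 59, 82, 192) [665.4  40. ] [ 91.2 228.6] 3.0 max y 155.91457
steel (577, 45, 17, 28) [926.8 216.7] [37.5 40.5] 0.7 max y 236.91475
steel (575, 4, 18, 26) [926.9 284. ] [39.4 39.4] 39.3 max y 304.05383
```

Emit:
servo_tool --motion '[{"offset": [0.8, 0, 0], "yaw": 0, "grip": -1}, {"offset": [0.9, 0, 0], "yaw": 0, "grip": -1}, {"offset": [0.9, 0, 0], "yaw": 0, "grip": -1}, {"offset": [0.75, 0, 0], "yaw": 0, "grip": -1}, {"offset": [0, 0, 0], "yaw": 0, "grip": -1}]'

```text
time: 52.35
position: [0.6675, 0.0089, 0.1956]
eef_rot: [0.688, 0.726, -0.001, -0.001]
force: [-0.4, -0.1, -1.9]
finger_gap: 0.0595
gripper_force: 25.0
```

Emit:
servo_tool --motion '[{"offset": [0, 0, -0.9], "yaw": 0, "grip": -1}, {"offset": [0, 0, -1], "yaw": 0, "grip": -1}, {"offset": [0, 0, -1], "yaw": 0, "grip": -1}, {"offset": [0, 0, -0.9], "yaw": 0, "grip": -1}, {"offset": [0, 0, -0.5], "yaw": 0, "grip": -1}]'

```text
time: 52.85
position: [0.6635, 0.0093, 0.0646]
eef_rot: [0.688, 0.726, -0.002, -0.003]
force: [-0.5, -0.0, -3.7]
finger_gap: 0.0594
gripper_force: 25.0
```

Emit:
servo_tool --motion '[{"offset": [0, 0, 0], "yaw": 0, "grip": -1}, {"offset": [0, 0, 0], "yaw": 0, "grip": -1}]'

```text
time: 53.05
position: [0.6672, 0.009, 0.0691]
eef_rot: [0.688, 0.726, 0.0, 0.0]
force: [0.4, 0.4, -1.3]
finger_gap: 0.06
gripper_force: 25.0
```

Emit:
servo_tool --motion '[{"offset": [0.04, 0, -0.5], "yaw": 0, "grip": -1}, {"offset": [0, 0, -0.4], "yaw": 0, "grip": -1}, {"offset": [0, 0, -0.25], "yaw": 0, "grip": -1}, {"offset": [0, 0, 0], "yaw": 0, "grip": -1}, {"offset": [0, 0, 0], "yaw": 0, "grip": -1}]'

```text
time: 53.55
position: [0.6683, 0.0091, 0.0334]
eef_rot: [0.688, 0.726, -0.0, -0.0]
force: [0.3, -0.1, -2.6]
finger_gap: 0.0595
gripper_force: 25.0
```

Emit:
servo_tool --motion '[{"offset": [0, 0, -0.12], "yaw": 0, "grip": -1}, {"offset": [0, 0, 0], "yaw": 0, "grip": -1}, {"offset": [0, 0, 0], "yaw": 0, "grip": -1}]'

```text
time: 53.85
position: [0.669, 0.009, 0.0308]
eef_rot: [0.688, 0.726, 0.0, 0.0]
force: [0.8, 0.3, -0.7]
finger_gap: 0.0599
gripper_force: 25.0
```

Emit:
servo_tool --motion '[{"offset": [0, 0, -0.04], "yaw": 0, "grip": -1}, {"offset": [0, 0, 0], "yaw": 0, "grip": 0.42}, {"offset": [0, 0, 0], "yaw": 0, "grip": 0.5}, {"offset": [0, 0, 0], "yaw": 0, "grip": 0.7}, {"offset": [0, 0, 0], "yaw": 0, "grip": 0.9}]'

```text
time: 54.35
position: [0.6685, 0.0091, 0.0289]
eef_rot: [0.688, 0.726, 0.0, 0.0]
force: [-0.3, 0.1, 1.1]
finger_gap: 0.0737
gripper_force: 0.0
```

Emit:
servo_tool --motion '[{"offset": [0, 0, 0], "yaw": 0, "grip": 1}, {"offset": [0, 0, 0.4], "yaw": 0, "grip": 1}, {"offset": [0, 0, 1], "yaw": 0, "grip": 1}, {"offset": [0, 0, 1], "yaw": 0, "grip": 1}, {"offset": [0, 0, 1], "yaw": 0, "grip": 1}]'

```text
time: 54.85
position: [0.6686, 0.0091, 0.1329]
eef_rot: [0.688, 0.726, 0.0, 0.0]
force: [1.1, 0.6, -0.4]
finger_gap: 0.0868
gripper_force: 0.0
```

Emit:
servo_tool --motion '[{"offset": [0, 0, 1], "yaw": 0, "grip": 1}, {"offset": [-0.5, 0, 1], "yaw": 0, "grip": 1}, {"offset": [-1, 0, 0.5], "yaw": 0, "grip": 1}, {"offset": [-1, 0, 0], "yaw": 0, "grip": 1}, {"offset": [-1, 0, 0], "yaw": 0, "grip": 1}]'

```text
time: 55.35
position: [0.5631, 0.009, 0.208]
eef_rot: [0.688, 0.726, 0.001, 0.001]
force: [0.1, 0.0, 0.4]
finger_gap: 0.0872
gripper_force: 0.0
```

Emit:
servo_tool --motion '[{"offset": [-1, -0.5, 0], "yaw": 0, "grip": 1}, {"offset": [-1, -0.5, 0], "yaw": -0.8, "grip": 1}, {"offset": [-0.5, -0.5, 0], "yaw": -0.8, "grip": 1}, {"offset": [0, -0.5, 0], "yaw": -0.8, "grip": 1}, {"offset": [0, 0, 0], "yaw": -0.8, "grip": 1}]'

```text
time: 55.85
position: [0.4884, -0.0525, 0.2074]
eef_rot: [0.796, 0.605, 0.0, 0.001]
force: [0.3, 0.4, 0.2]
finger_gap: 0.0868
gripper_force: 0.0
```

```bash
python3 - <<'E'
from h import *
st();t=cam("top");s=cam("scene");cv2.imwrite("pics/tf.png",t["color"]);cv2.imwrite("pics/sf.png",s["color"])
hs=cv2.cvtColor(t["color"],cv2.COLOR_BGR2HSV);v=hs[...,2]
for y in range(150,190,3): print(y," ".join("%3d"%v[y,x] for x in range(280,368,3)))
print("pred jar",proj(t,np.array([.668,.009,.065])),"white",proj(t,np.array([.673,-.086,.138])),"amber",proj(t,np.array([.663,.104,.108])))
o=cv2.imread("pics/top0.png");d=cv2.absdiff(o,t["color"]).max(2);print("diff tray area",[(x,int((d[150:188,x:x+6]>25).sum())) for x in range(282,366,6)])
S=cv2.cvtColor(s["color"],cv2.COLOR_BGR2GRAY)
print("hook/headphones pad tri check: dark blob"); m=(s["color"].max(2)<45).astype(np.uint8)
for c in cv2.findContours(m[190:270,160:225].copy(),0,1)[0]:
    if cv2.contourArea(c)>30:print(cv2.boundingRect(c),cv2.contourArea(c))
E
```

```text
t 55.85 p [ 0.4884 -0.0525  0.2074] yaxis -15.53 z [ 0.002 -0.001 -1.   ] F [0.3 0.4 0.2] gap 0.0868 gf 0.0
150 138 137 137 139 140 139 139 139 142 144 141 141 140 140 142 139 143 142 142 147 144 144 145 144 143 143 142 143 141 143
153 142 142 136 141 139 141 142 139 139 140 142 142 140 141 142 140 142 145 139 144 138 139 127 122 136 129 102 134 144 142
156 142 140 140 139 141 139 142 140 142 141 127 122 135 144 111  85  95 121 139 135 135 133 119 116 142 152 155 139 147 141
159 137 138 132 101  94 107 128 138 136 144 152 153 153 151 160 154 157 156 159 156 153 109 156 168 127 144 156 108 141 142
162 142 144 158 157 129  86  91 152 155 157 155 156 147 170 170 169 148 154 154 152 125 106 150 169 114 120 156 112 145 144
165 144 120 160 143  54  37  45  70 155 158 156 153 169 170 171 171 168 144 152 154 119 104  84  72 103 130 154 130 145 142
168 142  97 162 108  50  39  29  65 128 160 161 142 167 171 170 171 167 129 153 151 140  72 102 102  85 151 158 142 143 142
171 142 106 160 122  64  50  58  61 123 160 158 157 125 170 170 170 125 133 156 155 154  72  54  54  84 157 159 125 139 145

[... 508 characters left out ...]
148 142 140 139 141 141 142 140 141 139 139 140 138 139 138 138 142  93  57  53  51  56  70  95 132 145 144 144
189 142 146 142 140 139 140 142 137 138 140 135 137 138 133 135 139 136 114 124  57  50  52  52  53  52  52  50 109 144 140
pred jar (np.float64(321.60384861154046), np.float64(166.76431028327153)) white (np.float64(349.05272500957597), np.float64(161.91778288732775)) amber (np.float64(294.1452553066872), np.float64(167.60357053544394))
diff tray area [(282, 0), (288, 0), (294, 0), (300, 0), (306, 0), (312, 24), (318, 87), (324, 70), (330, 12), (336, 24), (342, 27), (348, 18), (354, 10), (360, 1)]
hook/headphones pad tri check: dark blob
(26, 60, 21, 19) 231.5
(0, 0, 55, 80) 1790.0
```

```bash
python3 -c "
from station import env
print(env.finish_job())"
```

```text
the job is handed in; nothing more can be done
None
```

The job is handed in: hook folded out with the headphones hung on it, all three mat blades home in slots 0–2, and the jar stood between the bottles. The camera checks agreed for blades and jar. I last checked the headphones right after seating them. No verdict came back.

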